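Take the pellet die apart after ejecting

ROBOT

A 7-joint arm with a two-finger parallel gripper is mounted at the origin on the work surface; the furniture and walls round the work are solid. World frame = base frame: x ahead of the robot, y to its left, z up, the work surface at z = 0. Lengths are in m, angles in degrees, forces in N, time in s.
With the tool pointing down it reaches from about 0.425 to 0.875 m from the base axis. Payload 4.7 kg.
Tool frame: the origin (TCP) lies on the centre line of the jaws, within the pads' length; the fingertips stand 14 mm ahead of it and the grasp point (between the pads) lies 5 mm behind it; z points along the fingers, y is the line along which they close (so a half turn about z gives the same grasp; the last joint's range is limited). The gripper opens to 87 mm and grips with 3 to 60 N. Pads are 19 mm wide; open, the fingers measure 117 mm over their backs; the gripper's body (75 mm by 190 mm) begins 51 mm behind the grasp point.
Start: joints at [-71.499, 18.392, -4.016, 83.108, 1.295, 78.541, -3.26], TCP at [0.198, 0.619, 0.214] pointing down, gripper open.
Joint ranges: [-163.93, 163.93], [-17.29, 119.83], [-79.2, 71.16], [3.27, 140.29], [-89.18, 269.18], [5.43, 117.66], [-154.24, 154.24]. Speed limits (degrees/s): [147.25, 147.25, 180, 180, 180, 180, 180].

INTERFACE

Orientations are given as [roll, pitch, yaw] about the fixed x, y, z axes, in that order (R = Rz(yaw) Ry(pitch) Rx(roll)).
In Python, from cell import env gives the robot as it stands.
- The arm moves only by the tool jog_arm, never from a script. Its argument "motion" is a list that holds one entry, the list of rows, each a list of 7 numbers: the shift along the tool's x, y, z in units of 0.1 m (1.0 is 0.1 m), then the turn, a rotation vector about the tool's x, y, z in units of 180 degrees (1.0 is 180 degrees), then the closure, from 0 (fully open) to 1 (shut). A call has 1 to 5 rows; each row is the pose to reach, as a shift and turn from the pose commanded when the call began, along the tool's axes at that moment, turning the shorter way round; what a row does not reach only later rows make up. A row lasts 1/10 s, in which the tool goes at most 50 mm and 8.59 degrees, less where a joint would pass 70% of its speed; a pose out of reach is approached as far as the arm can. A call with a number of a shift or a turn outside -1 to 1 is refused whole. A call with a gripper value outside its range is refused whole. The fingers move at their own pace and stop on an object; "grip_force" is the grip in N (left out, the last holds). Time passes only in rows, so rows that repeat a pose let the fingers close. It gives the time, the measured TCP pose, the force, the opening and the grip force at its end, in the units of the state.
- env.get_obs(): the state, without advancing time (a new reading comes with each control period).
- env.read_camera(name): name is "scene" or "side" or "wrist"; returns (picture, depth): 480x640x3 uint8, red, green, blue; 480x640 float32, m along the optical axis (not along the pixel's ray), 0 where there is no reading.
- env.camera_info(name): a dict with "camera_matrix" (3x3 intrinsics, pixels), "origin" and "orientation" of the camera in the world; the wrist camera has in their place "mount" (4x4, takes a point from camera to tool coordinates, whose origin is the TCP and whose axes are the flange's). Camera axes: x right, y down, z forward; pixel columns grow to the right and rows downward; lengths in m; the calibration is good to about 2 mm. A picture is of the moment at which its call begins: read the wrist's pose just before it. camera_info takes no time and is no camera call.
- env.sign_off(): hands the job in; it is judged then, once.
The state is a dict: "time_s": time; "qpos": joint angles; "joint_velocities": joint speeds; "effort": joint torques, N m; "tool_pos": TCP position; "tool_rot": TCP orientation; "force": force on the tool from outside, world axes, zero at the start; "wrist_torque": the same for the moment, N m; "grip_width": finger opening in m; "grasp_force": force on a finger pad.
Only numpy, scipy, OpenCV 4.12 (cv2) and the standard library are available. Lean on these libraries where they do the work, as an engineer would, in place of code of your own. Each camera call takes 0.05 s, during which the arm holds its last target. There are 200 camera calls.

TASK

The pellet die stands stacked on the bench as it came out of the press. Take it apart from the top and set each part in its own place: the orange ejector ring flat in the white enamel dish, the brown pressed pellet flat in the steel sample cup with the blue floor, the steel die sleeve upright over the drying post and down on its white foot, and the plunger upright inside the cork rest. Set every part down rather than dropping it, keep the brittle pellet level, leave the little bottle and the vial where they are, and let go of everything.

Things in the scene. Friction and masses are not known exactly. Their poses are not given: they have to be found in the camera images.
- eject_ring: Ejector ring: orange plastic tube, open at both ends, outer diameter 46 mm, bore 40 mm, 22 mm high, 30 g. Loose. Top of the stack: it stands on the top face of the die sleeve, around the pellet. Origin: centre of its underside, z up along its axis.
- pellet: Pressed sample pellet: brown disc, diameter 31 mm, 10 mm thick, about 20 g, brittle. Loose. It lies on the tip of the plunger inside the ejector ring; its top is 6 mm below the top of the ring and, once the ring is off, its underside stands 6 mm above the sleeve's top. Origin: centre of its underside, z up.
- die_sleeve: Die sleeve: bright steel cylinder with two fine grooves round it, outer diameter 58 mm, through bore 32 mm, 44 mm high, 0.28 to 0.52 kg. Loose. It rests on the plunger's foot with the plunger's shaft up its bore (2 mm play all round). Origin: centre of its underside, z up along its axis.
- plunger: Plunger: dark steel round foot, diameter 70 mm, 14 mm thick, with a bright steel shaft of diameter 28 mm rising from it to 64 mm above the underside; 0.3 to 0.6 kg. Loose. Bottom of the stack, foot down on the bench. Origin: centre of the foot's underside, z up along the shaft.
- dish: White enamel dish with a thin blue rim, for the ejector ring: round, sloping wall, outer diameter 79 mm at the rim, rim 9 mm high, inner floor 3 mm above the bench and about 64 mm across at the floor. It does not move. Origin: centre of its underside on the bench, z up.
- sample_cup: Sample cup for the pellet: shallow bright steel cup with a blue floor, outer diameter 59 mm, inner diameter 52 mm, rim 6.5 mm high, inner floor 3 mm above the bench (a pellet in it stands 6.5 mm proud of the rim). It does not move. Origin: centre of its underside on the bench, z up.
- drying_post: Drying post for the die sleeve: white plastic foot, diameter 80 mm, 10 mm thick, with an upright steel post of diameter 16 mm in its middle, cone-shaped at the top from 46 mm, tip 58 mm above the bench. A sleeve on it stands on the white foot, underside 10 mm above the bench. It does not move. Origin: centre of its underside on the bench, z up.
- cork_rest: Cork rest for the plunger: round cork tray, outer diameter 100 mm, inner diameter 86 mm, rim 10 mm high, inner floor 4 mm above the bench. It does not move. Origin: centre of its underside on the bench, z up.
- solvent_bottle: Small white bottle with a green cap, 48 mm in diameter, 98 mm high, loose, standing by the work; leave it alone. Origin: centre of its underside.
- red_vial: Small glass vial with a red cap, 23 mm in diameter, 52 mm high, loose, standing by the work; leave it alone. Origin: centre of its underside.

How it is judged (in metres and radians):
At the end, for the whole second after the job is handed in: Ring flat on the dish's floor (within 14 mm of centre), pellet flat on the cup's floor (13 mm), sleeve upright over the post (10.5 mm) and down on the white foot within 2.5 mm, plunger upright on the floor of the cork rest (11 mm); all at rest (horizontal distance between eject_ring and dish below 0.014 m and z of eject_ring in the frame of dish below 0.006 m and angle between eject_ring's own z axis and vertical below 0.12 rad and horizontal distance between pellet and sample_cup below 0.013 m and z of pellet in the frame of sample_cup below 0.0055 m and angle between pellet's own z axis and vertical below 0.1 rad and horizontal distance between die_sleeve and drying_post below 0.0105 m and z of die_sleeve in the frame of drying_post below 0.0125 m and angle between each of die_sleeve, plunger's own z axis and vertical below 0.06 rad and horizontal distance between plunger and cork_rest below 0.011 m and z of plunger in the frame of cork_rest below 0.0065 m and linear speed of each of eject_ring, pellet, die_sleeve, plunger below 0.02 m/s); the robot touches nothing.
It fails at once if the pellet was dropped or knocked (fell more than about 15 mm) (contact force between the fingers and pellet below 0.05 N and linear speed of pellet above 0.55 m/s).
It fails at once if the pellet was tipped out of level by more than 40 degrees (angle between pellet's own z axis and vertical above 0.7 rad).
It fails at once if the ring, the sleeve or the plunger was dropped (fell more than about 15 mm) ((contact force between the fingers and eject_ring below 0.05 N and linear speed of eject_ring above 0.55 m/s) or (contact force between the fingers and die_sleeve below 0.05 N and linear speed of die_sleeve above 0.55 m/s) or (contact force between the fingers and plunger below 0.05 N and linear speed of plunger above 0.55 m/s)).
It fails at once if the little bottle was moved or knocked over (distance of solvent_bottle from where it was at the start of the episode above 0.02 m or angle between solvent_bottle's own z axis and vertical above 0.4 rad).
It fails at once if the vial was moved or knocked over (distance of red_vial from where it was at the start of the episode above 0.02 m or angle between red_vial's own z axis and vertical above 0.4 rad).
It also fails if it takes over 96 s, if anything falls off the work surface, if the arm or the gripper's body presses on something with over 40 N, if the wrist force passes 120 N, or if a joint passes its speed limit or range.

## Working session

There is one attempt and no reset: what is moved stays moved. The work goes in short steps, Python scripts to look and compute and a tool call to move; the robot and the scene stay as the last step left them, time stands still between calls to the robot, and variables do not carry over. Pictures are saved under pics/ and viewed, at most 14 in all, crops included, and the job is handed in when it is done.

Besides the shell and the picture viewer there is one more tool, called as name(argument=value, ...) on one line, values as JSON. jog_arm: Moves the arm, as the interface text tells. Shifts and turns lie within -1 to 1; 1 stands for 0.1 m of shift or 180 degrees of turn. Its arguments: {"type":"object","properties":{"motion":{"type":"array","items":{"type":"array","items":{"type":"array","items":{"type":"number"}}}},"grip_force":{"type":"number"}},"required":["motion"]}

```bash
ls; mkdir -p pics; cat > h.py <<'E'
import numpy as np, cv2
from scipy.spatial.transform import Rotation as R
from cell import env
def rot(o):
    o=np.array(o)
    return o if o.shape==(3,3) else (R.from_quat(o).as_matrix() if o.shape==(4,) else R.from_euler('xyz',o,degrees=True).as_matrix())
def cam(name):
    o=env.get_obs(); p,d=env.read_camera(name); c=env.camera_info(name); K=np.array(c['camera_matrix'])
    if 'mount' in c:
        M=np.array(c['mount']); T=np.eye(4); T[:3,:3]=rot(o['tool_rot']); T[:3,3]=o['tool_pos']; T=T@M
    else:
        T=np.eye(4); T[:3,:3]=rot(c['orientation']); T[:3,3]=c['origin']
    return p,d,K,T
def pts(d,K,T):
    v,u=np.mgrid[:d.shape[0],:d.shape[1]]
    P=np.stack([(u-K[0,2])/K[0,0]*d,(v-K[1,2])/K[1,1]*d,d],-1)
    return P@T[:3,:3].T+T[:3,3]
def save(n,p): cv2.imwrite('pics/'+n,p[...,::-1])
E
python3 - <<'E'
from h import *
print(env.get_obs())
for n in('scene','side','wrist'):
    print(n,env.camera_info(n))
    p,d,K,T=cam(n); save(n+'0.png',p); np.savez(n+'0.npz',p=p,d=d,K=K,T=T)
a=[cv2.imread(f'pics/{n}0.png') for n in('scene','side')]
cv2.imwrite('pics/both0.png',cv2.resize(np.vstack(a),(400,600)))
E
```

```text
pics
{'time_s': 0.0, 'qpos': array([-71.50073256,  18.43847134,  -4.01721893,  83.1756518 ,
         1.29778964,  78.54065094,  -3.26007949]), 'joint_velocities': array([ 0.01320219,  0.09077082,  0.06037752, -0.08648725, -0.06582825,
        0.02011512, -0.00950539]), 'effort': array([-1.85688377e-04, -4.91287208e+01, -4.03983174e-01, -3.12535286e+01,
       -6.39096508e-02,  4.36133821e-02,  1.92118378e-04]), 'tool_pos': array([0.19740292, 0.61869607, 0.21306188]), 'tool_rot': array([-1.79890633e+02,  7.99812512e-03,  1.62312585e+02]), 'force': array([-0.03375405, -0.39742156,  0.52507739]), 'wrist_torque': array([0.05153766, 0.01902242, 0.0615524 ]), 'grasp_force': 0.0, 'grip_width': 0.08689846832427114}
scene {'camera_matrix': array([[523.53044505,   0.        , 331.39392809],
       [  0.        , 523.53044505, 242.85884659],
       [  0.        ,   0.        ,   1.        ]]), 'origin': array([1.06163046, 0.25820435, 0.65822482]), 'orientation': array([-131.23755172,    0.37149304,  118.26050488])}
side {'camera_matrix': array([[520.30488882,   0.        , 326.27714761],
       [  0.        , 520.30488882, 236.50135354],
       [  0.        ,   0.        ,   1.        ]]), 'origin': array([ 0.40240213, -1.01775852,  0.55231914]), 'orientation': array([-116.1733549 ,   -1.23580651,   -2.92536499])}
wrist {'camera_matrix': array([[384.0213719 ,   0.        , 318.7684914 ],
       [  0.        , 384.0213719 , 239.15539319],
       [  0.        ,   0.        ,   1.        ]]), 'mount': array([[ 1.50603627e-04, -9.69447200e-01, -2.45300030e-01,
         6.54975396e-02],
       [ 9.99999767e-01,  3.09218817e-04, -6.08103167e-04,
         1.11678073e-03],
       [ 6.65375298e-04, -2.45299881e-01,  9.69447021e-01,
        -1.70251931e-01],
       [ 0.00000000e+00,  0.00000000e+00,  0.00000000e+00,
         1.00000000e+00]])}
```

View pics/scene0.png

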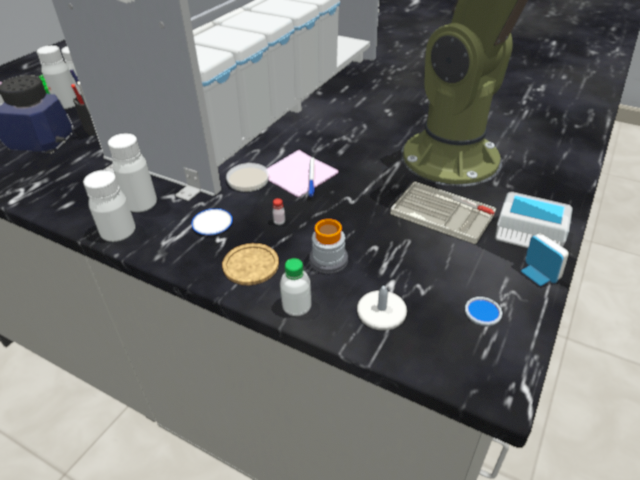

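View pics/side0.png

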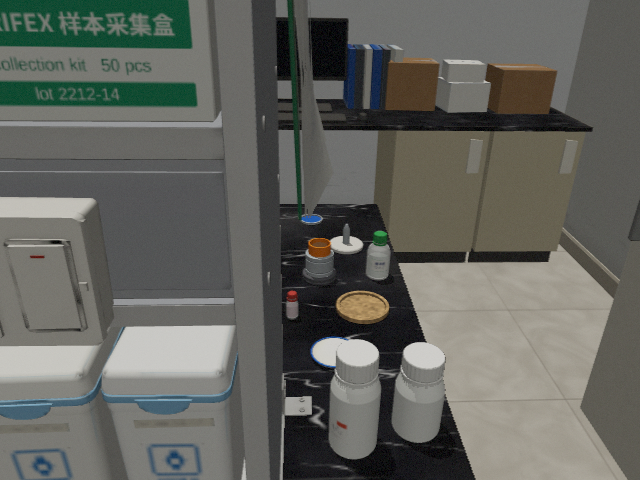

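The scene view shows the stack at (328,245), dish with blue rim (212,222), cork (250,264), post (382,308), cup (484,311), bottle (295,288) and vial (279,212). A rimless lookalike lid sits at (247,177). The side view shows the same order, with a panel standing left of the work and two big bottles in front.

```bash
cat > m.py <<'E'
from h import *
S={n:np.load(n+'0.npz') for n in('scene','side')}
def at(n,u,v,r=1):
    s=S[n]; P=pts(s['d'],s['K'],s['T'])[v-r:v+r+1,u-r:u+r+1].reshape(-1,3); return np.median(P,0).round(4)
px={'scene':dict(dish=(212,222),cork=(250,264),postfoot=(370,318),posttip=(383,291),cup=(484,311),ringtop=(328,233),bottle=(294,267),vial=(278,203),bench=(430,280),bigA=(127,145),bigB=(103,183),paneledge=(205,110),box=(455,205),bluestand=(548,250)),
'side':dict(dish=(330,352),cork=(362,307),cup=(312,219),bottle=(380,238),vial=(292,296),ringtop=(319,242),posttip=(346,228),post=(346,244),panel=(265,300),bigA=(357,360),bigB=(424,362))}
for n in px:
    for k,(u,v) in px[n].items(): print(n,k,at(n,u,v))
# fit tops: points by height & region around objects
from scipy.optimize import least_squares
def circ(X):
    f=lambda q:np.hypot(X[:,0]-q[0],X[:,1]-q[1])-q[2]
    q=least_squares(f,[*X.mean(0),.03],loss='soft_l1',f_scale=.002).x; return q.round(4)
for n in S:
    s=S[n];P=pts(s['d'],s['K'],s['T']);hsv=cv2.cvtColor(s['p'],cv2.COLOR_RGB2HSV).astype(int);h,sa,v=hsv[...,0],hsv[...,1],hsv[...,2]
    reg=(P[...,0]>.3)&(P[...,0]<1)&(abs(P[...,1])<.7)
    for k,m in dict(orange=(h<18)&(sa>180)&(v>120),blue=(h>100)&(h<125)&(sa>170),cork=(h>10)&(h<25)&(sa>70)&(sa<170),red=((h<5)|(h>175))&(sa>150),green=(h>55)&(h<85)&(sa>150)).items():
        c,l,st,_=cv2.connectedComponentsWithStats((m&reg).astype(np.uint8))
        for i in range(1,c):
            if st[i,4]>25:
                Q=P[l==i]; print(n,k,st[i].tolist(),'min',Q.min(0).round(3),'max',Q.max(0).round(3),'mid',((np.percentile(Q,1,0)+np.percentile(Q,99,0))/2).round(4))
E
python3 m.py
```

```text
scene dish [ 0.4604 -0.3391  0.0036]
scene cork [ 0.5275 -0.2015  0.0044]
scene postfoot [0.5453 0.046  0.0107]
scene posttip [0.52   0.0551 0.0539]
scene cup [0.4379 0.204  0.0034]
scene ringtop [ 0.4554 -0.0779  0.0743]
scene bottle [ 0.577  -0.0723  0.098 ]
scene vial [ 0.3996 -0.2196  0.051 ]
scene bench [ 0.4077  0.0993 -0.0008]
scene bigA [ 0.4867 -0.4923  0.1496]
scene bigB [ 0.575  -0.4705  0.1254]
scene paneledge [ 0.3661 -0.394   0.1899]
scene box [0.1819 0.0704 0.0033]
scene bluestand [0.3113 0.266  0.0635]
side dish [ 0.4554 -0.333   0.0023]
side cork [ 0.5231 -0.2036  0.0036]
side cup [0.4399 0.2021 0.0024]
side bottle [ 0.5675 -0.0906  0.0922]
side vial [ 0.3924 -0.2323  0.0486]
side ringtop [ 0.4464 -0.0686  0.0726]
side posttip [0.5123 0.0472 0.0485]
side post [0.5141 0.046  0.0098]
side panel [ 0.3793 -0.7048  0.3482]
side bigA [ 0.4724 -0.5321  0.1497]
side bigB [ 0.5611 -0.5062  0.1237]
scene orange [318, 219, 21, 14, 120] min [ 0.334 -0.151 -0.001] max [ 0.45  -0.068  0.081] mid [ 0.3933 -0.1092  0.0404]
scene orange [315, 230, 25, 14, 167] min [ 0.448 -0.102  0.0
[... 1337 characters left out ...]
0051]
side red [287, 290, 10, 12, 83] min [ 0.381 -0.237 -0.001] max [ 0.399 -0.136  0.054] mid [ 0.3906 -0.1897  0.0264]
side green [290, 48, 6, 47, 97] min [ 0.398 -0.692  0.489] max [ 0.401 -0.688  0.516] mid [ 0.3997 -0.6898  0.5029]
side green [292, 98, 5, 16, 40] min [ 0.399 -0.693  0.477] max [ 0.402 -0.688  0.487] mid [ 0.4005 -0.6902  0.482 ]
side green [295, 140, 4, 22, 39] min [ 0.401 -0.693  0.447] max [ 0.403 -0.689  0.46 ] mid [ 0.402  -0.691   0.4534]
side green [298, 200, 4, 15, 32] min [ 0.403 -0.693  0.409] max [ 0.405 -0.69   0.419] mid [ 0.4038 -0.6914  0.414 ]
side green [373, 232, 14, 12, 138] min [ 0.556 -0.096 -0.002] max [0.59  0.127 0.1  ] mid [0.5706 0.0065 0.0494]
```

```bash
cat > plan.py <<'E'
"""plan.py x y z yaw ; x y z yaw ... from commanded pose in cmd.json (saved after); roll 180 assumed"""
import sys,json,os,numpy as np
from scipy.spatial.transform import Rotation as R
def M(yaw): return R.from_euler('xyz',[180,0,yaw],degrees=True).as_matrix()
c=np.array(json.load(open('cmd.json')) if os.path.exists('cmd.json') else [.1975,.6187,.2135,162.3])
for w in ' '.join(sys.argv[1:]).split(';'):
    t=np.array([float(v) for v in w.split()])
    while True:
        s=M(c[3]).T@(t[:3]-c[:3]); dy=(t[3]-c[3]+180)%360-180
        n=max(np.abs(s).max()/.0999,abs(dy)/40,1e-9); f=1 if n<=1 else 1/n
        sh=(s*f*10).round(3); tz=round(-dy*f/180,4)   # tool z is down
        rows=int(np.ceil(max(np.linalg.norm(sh)*.1/.05,abs(tz)*180/8.59)))
        c=np.r_[c[:3]+M(c[3])@(sh/10), c[3]-tz*180]
        print('row',[float(v) for v in sh],'turnz',float(tz),'rows>=',rows,'->',c.round(4).tolist())
        if f==1: break
json.dump(c.tolist(),open('cmd.json','w'))
E
python3 plan.py '.43 .3 .25 110; .45 -.06 .25 45'
```

```text
row [-0.999, -0.731, -0.115] turnz 0.0912 rows>= 3 -> [0.2704, 0.5187, 0.225, 145.884]
row [-0.999, -0.359, -0.098] turnz 0.0782 rows>= 3 -> [0.333, 0.4329, 0.2348, 131.808]
row [-0.999, -0.1, -0.093] turnz 0.0739 rows>= 3 -> [0.3922, 0.3518, 0.2441, 118.506]
row [-0.636, 0.085, -0.059] turnz 0.0473 rows>= 2 -> [0.43, 0.3, 0.25, 109.992]
row [-0.999, -0.302, -0.0] turnz 0.1045 rows>= 3 -> [0.4358, 0.1958, 0.25, 91.182]
row [-0.999, 0.035, -0.0] turnz 0.1001 rows>= 3 -> [0.4413, 0.096, 0.25, 73.164]
row [-0.999, 0.364, -0.0] turnz 0.1065 rows>= 3 -> [0.4472, -0.0102, 0.25, 53.994]
row [-0.387, 0.315, -0.0] turnz 0.05 rows>= 2 -> [0.45, -0.06, 0.25, 44.994]
```

jog_arm(motion=[[[-0.999,-0.731,-0.115,0,0,0.0912,0],[-0.999,-0.731,-0.115,0,0,0.0912,0],[-0.999,-0.731,-0.115,0,0,0.0912,0]]])

```text
time_s: 0.45
tool_pos: [0.2745, 0.5154, 0.2259]
tool_rot: [-180.0, 0.2, 145.4]
force: [0.4, -0.8, 0.3]
grip_width: 0.087
grasp_force: 0.0
```

jog_arm(motion=[[[-0.999,-0.359,-0.098,0,0,0.0782,0],[-0.999,-0.359,-0.098,0,0,0.0782,0],[-0.999,-0.359,-0.098,0,0,0.0782,0]]])

```text
time_s: 0.75
tool_pos: [0.3389, 0.4275, 0.2363]
tool_rot: [179.9, 0.2, 131.1]
force: [0.2, -0.3, 0.0]
grip_width: 0.087
grasp_force: 0.0
```

jog_arm(motion=[[[-0.999,-0.1,-0.093,0,0,0.0739,0],[-0.999,-0.1,-0.093,0,0,0.0739,0],[-0.999,-0.1,-0.093,0,0,0.0739,0]]])

```text
time_s: 1.05
tool_pos: [0.3978, 0.3457, 0.2457]
tool_rot: [179.9, 0.2, 117.8]
force: [0.2, -0.3, 0.2]
grip_width: 0.087
grasp_force: 0.0
```

jog_arm(motion=[[[-0.636,0.085,-0.059,0,0,0.0473,0],[-0.636,0.085,-0.059,0,0,0.0473,0]]])

```text
time_s: 1.25
tool_pos: [0.4331, 0.2963, 0.2511]
tool_rot: [179.9, 0.1, 109.6]
force: [0.6, -1.2, 0.6]
grip_width: 0.0869
grasp_force: 0.0
```

jog_arm(motion=[[[-0.999,-0.302,0,0,0,0.1045,0],[-0.999,-0.302,0,0,0,0.1045,0],[-0.999,-0.302,0,0,0,0.1045,0]]])

```text
time_s: 1.55
tool_pos: [0.4372, 0.1897, 0.251]
tool_rot: [180.0, 0.1, 90.5]
force: [0.3, 0.8, 0.4]
grip_width: 0.0867
grasp_force: 0.0
```

jog_arm(motion=[[[-0.999,0.035,0,0,0,0.1001,0],[-0.999,0.035,0,0,0,0.1001,0],[-0.999,0.035,0,0,0,0.1001,0]]])

```text
time_s: 1.85
tool_pos: [0.4423, 0.0899, 0.2511]
tool_rot: [179.9, 0.0, 72.5]
force: [0.1, 1.3, 0.1]
grip_width: 0.087
grasp_force: 0.0
```

jog_arm(motion=[[[-0.999,0.364,0,0,0,0.1065,0],[-0.999,0.364,0,0,0,0.1065,0],[-0.999,0.364,0,0,0,0.1065,0]]])

```text
time_s: 2.15
tool_pos: [0.4477, -0.0153, 0.2511]
tool_rot: [179.9, 0.0, 53.4]
force: [0.1, 0.4, 0.3]
grip_width: 0.0868
grasp_force: 0.0
```

jog_arm(motion=[[[-0.387,0.315,0,0,0,0.05,0],[-0.387,0.315,0,0,0,0.05,0],[-0.387,0.315,0,0,0,0.05,0],[-0.387,0.315,0,0,0,0.05,0]]])

```text
time_s: 2.55
tool_pos: [0.4502, -0.0577, 0.2505]
tool_rot: [-180.0, -0.0, 45.2]
force: [-0.3, -0.5, -0.2]
grip_width: 0.087
grasp_force: 0.0
```

```bash
cat > look.py <<'E'
import sys; from h import *
n=sys.argv[1]; o=env.get_obs(); print(o['time_s'],o['tool_pos'].round(4),o['tool_rot'].round(2),o['qpos'].round(1))
p,d,K,T=cam('wrist'); save(n+'.png',p); np.savez(n+'.npz',p=p,d=d,K=K,T=T)
E
python3 look.py w1
```

```text
2.55 [ 0.4502 -0.0577  0.2505] [-1.7997e+02 -1.0000e-02  4.5210e+01] [-31.7  -9.3  32.2 107.2   5.   80.7 -45.5]
```

View pics/w1.png

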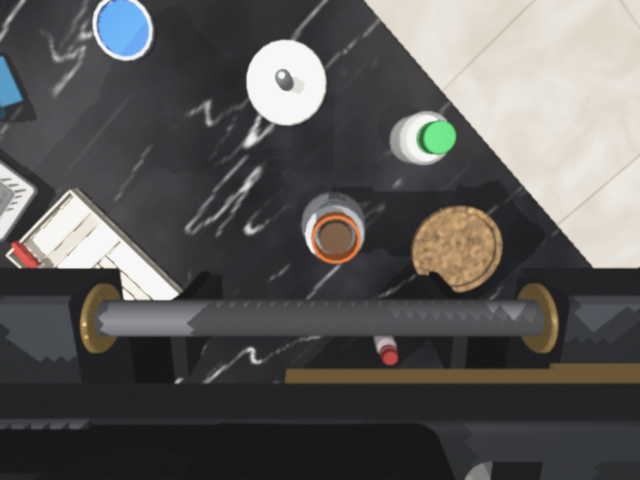

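Wrist view: ring and pellet at (336,238), cork (457,249), post foot (286,83), cup (123,27), bottle cap (437,137), vial (388,350). Next come circle fits in world coordinates.

```bash
cat > fit.py <<'E'
import sys; from h import *
from scipy.optimize import least_squares
def fit(n,name,u,v,w,zlo,zhi,rad,tol=.004):
    s=np.load(n+'.npz'); P=pts(s['d'],s['K'],s['T'])
    m=np.zeros(s['d'].shape,np.uint8); m[max(0,v-w):v+w,max(0,u-w):u+w]=1
    m&=((P[...,2]>zlo)&(P[...,2]<zhi)).astype(np.uint8)
    Q=P[m>0]; 
    # outer edge: hull of xy, robust circle with known radius
    H=cv2.convexHull(Q[:,:2].astype(np.float32))[:,0]
    c0=np.median(Q[:,:2],0)
    f=lambda q:np.hypot(H[:,0]-q[0],H[:,1]-q[1])-q[2]
    r=least_squares(f,[*c0,rad],loss='soft_l1',f_scale=.001); 
    r2=least_squares(lambda q:np.hypot(H[:,0]-q[0],H[:,1]-q[1])-rad,c0,loss='soft_l1',f_scale=.001)
    print(n,name,'free',r.x.round(4),'fixed',r2.x.round(4),'z med',np.median(Q[:,2]).round(4),'n',len(Q))
if __name__=='__main__':
    for a in [('ringtop',336,238,40,.074,.086,.023),('pellet',336,240,14,.065,.079,.0155),('sleevetop',335,230,45,.052,.063,.029),('cork',457,249,58,.007,.014,.05),('postfoot',286,83,50,.006,.016,.04),('cup',123,27,40,.004,.012,.0295),('bottle',425,138,45,.09,.105,.012),('vial',388,355,20,.045,.06,.01)]: fit('w1',*a)
E
python3 fit.py
```

```text
w1 ringtop free [ 0.448  -0.0821  0.0227] fixed [ 0.448  -0.0821] z med 0.0783 n 918
w1 pellet free [ 0.4461 -0.085   0.0172] fixed [ 0.4472 -0.0841] z med 0.0738 n 729
w1 sleevetop free [ 0.448  -0.0821  0.0286] fixed [ 0.4479 -0.0823] z med 0.0577 n 973
w1 cork free [ 0.5247 -0.201   0.0498] fixed [ 0.5247 -0.2011] z med 0.0096 n 1383
w1 postfoot free [0.5149 0.0541 0.0396] fixed [0.5148 0.0542] z med 0.0097 n 4906
w1 cup free [0.438  0.2019 0.0291] fixed [0.438 0.202] z med 0.0056 n 897
w1 bottle free [ 0.5704 -0.0763  0.0136] fixed [ 0.5712 -0.0763] z med 0.0974 n 943
w1 vial free [ 0.3936 -0.2234  0.0085] fixed [ 0.3928 -0.2233] z med 0.0514 n 212
```

```bash
cat > sync.py <<'E'
from h import *; import json
o=env.get_obs(); c=[*map(float,o['tool_pos']),float(o['tool_rot'][2])]; json.dump(c,open('cmd.json','w')); print(o['time_s'],np.round(c,4),o['tool_rot'].round(2),o['grip_width'],o['force'].round(2))
E
python3 sync.py; python3 plan.py '.448 -.082 .12 45;.448 -.082 .081 45'
python3 - <<'E'
from fit import *
for n,D in dict(scene=[('dish',212,222,25,.005,.014,.0395),('cork',250,264,35,.007,.014,.05),('postfoot',382,310,30,.006,.014,.04)],side=[('dish',332,352,28,.005,.014,.0395),('cork',362,307,30,.007,.014,.05)]).items():
    for a in D: fit(n+'0',*a)
E
```

```text
2.6 [ 0.4502 -0.0576  0.2505 45.2376] [-179.98    0.     45.24] 0.08685028401821983 [ 0.41 -0.06  0.34]
row [-0.145, 0.119, 0.999] turnz 0.001 rows>= 3 -> [0.4485, -0.0763, 0.1506, 45.0576]
row [-0.044, 0.037, 0.306] turnz 0.0003 rows>= 1 -> [0.448, -0.082, 0.12, 45.0036]
row [0.0, 0.0, 0.39] turnz 0.0 rows>= 1 -> [0.448, -0.082, 0.081, 45.0036]
scene0 dish free [ 0.464  -0.3369  0.0395] fixed [ 0.464 -0.337] z med 0.0076 n 418
scene0 cork free [ 0.5256 -0.2017  0.0503] fixed [ 0.5257 -0.2014] z med 0.01 n 542
scene0 postfoot free [0.5162 0.054  0.0397] fixed [0.5161 0.054 ] z med 0.0102 n 1251
side0 dish free [ 0.4618 -0.3392  0.0392] fixed [ 0.4621 -0.3392] z med 0.0076 n 298
side0 cork free [ 0.5244 -0.1686  0.0805] fixed [ 0.5234 -0.2035] z med 0.0093 n 400
```

jog_arm(motion=[[[-0.145,0.119,0.999,0,0,0,0],[-0.145,0.119,0.999,0,0,0,0],[-0.145,0.119,0.999,0,0,0,0]]], grip_force=10)

```text
time_s: 2.9
tool_pos: [0.4433, -0.0775, 0.1454]
tool_rot: [-179.6, 0.5, 45.1]
force: [-0.7, 0.9, 0.4]
grip_width: 0.0871
grasp_force: 0.0
```

jog_arm(motion=[[[-0.044,0.037,0.306,0,0,0,0],[-0.044,0.037,0.306,0,0,0,0],[-0.044,0.037,0.306,0,0,0,0],[-0.044,0.037,0.306,0,0,0,0]]])

```text
time_s: 3.3
tool_pos: [0.4495, -0.0831, 0.1224]
tool_rot: [179.9, -0.1, 45.1]
force: [-0.4, 0.8, 0.6]
grip_width: 0.0872
grasp_force: 0.0
```

```bash
python3 sync.py; python3 plan.py '.448 -.082 .081 45'
```

```text
3.3 [ 0.4495 -0.0831  0.1224 45.0775] [ 1.7989e+02 -1.5000e-01  4.5080e+01] 0.08721892962793036 [-0.4   0.85  0.62]
row [-0.003, -0.018, 0.414] turnz 0.0004 rows>= 1 -> [0.448, -0.082, 0.081, 45.0055]
```

jog_arm(motion=[[[0,0,0.2,0,0,0,0],[0,0,0.3,0,0,0,0],[0,0,0.4,0,0,0,0],[0,0,0.4,0,0,0,0],[0,0,0.4,0,0,0,0]]])

```text
time_s: 3.8
tool_pos: [0.448, -0.0838, 0.0805]
tool_rot: [180.0, -0.0, 45.0]
force: [0.8, -0.7, 0.3]
grip_width: 0.0868
grasp_force: 0.0
```

```bash
python3 look.py w2;  python3 sync.py
```

```text
3.8 [ 0.448  -0.0838  0.0805] [179.99  -0.    45.  ] [-29.6   0.5  37.4 120.   -0.3  59.6 -37. ]
3.85 [ 0.4482 -0.0838  0.0807 45.001 ] [ 1.7997e+02 -3.0000e-02  4.5000e+01] 0.0865823353234485 [-0.88 -0.3  -0.07]
```

View pics/w2.png

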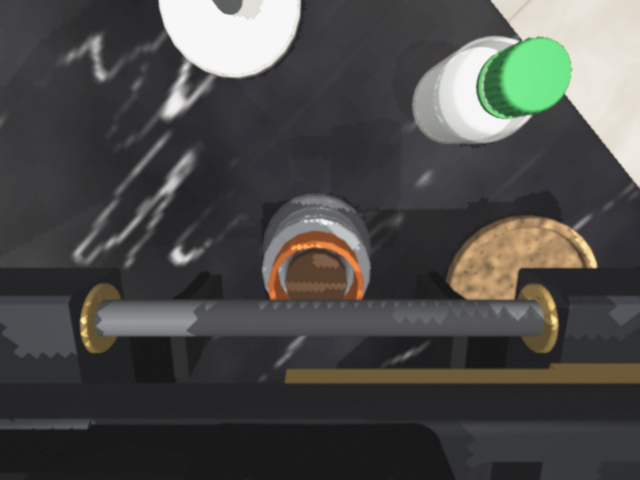

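The wrist view shows the ring (316,270) centred between the fingers and the bottle clear. Closing gently.

jog_arm(motion=[[[0,0,0,0,0,0,0.2],[0,0,0,0,0,0,0.35],[0,0,0,0,0,0,0.42],[0,0,0,0,0,0,0.46],[0,0,0,0,0,0,0.5]]], grip_force=10)

```text
time_s: 4.35
tool_pos: [0.4478, -0.0838, 0.0802]
tool_rot: [180.0, -0.0, 45.0]
force: [-1.0, -0.6, 0.5]
grip_width: 0.055
grasp_force: 0.0
```

jog_arm(motion=[[[0,0,0,0,0,0,0.55],[0,0,0,0,0,0,0.6],[0,0,0,0,0,0,0.6]]])

```text
time_s: 4.65
tool_pos: [0.4478, -0.0838, 0.0801]
tool_rot: [-180.0, -0.0, 45.0]
force: [1.0, 0.4, -0.4]
grip_width: 0.0367
grasp_force: 0.0
```

```bash
python3 - <<'E'
from h import *
p,d,K,T=cam('side'); save('s2.png',cv2.resize(p[190:310,230:430],None,fx=4,fy=4,interpolation=cv2.INTER_CUBIC))
p,d,K,T=cam('scene'); save('c2.png',cv2.resize(p[170:320,230:430],None,fx=4,fy=4,interpolation=cv2.INTER_CUBIC))
o=env.get_obs();print(o['grip_width'],o['grasp_force'])
E
```

```text
0.03548376710248915 0.0
```

View pics/c2.png

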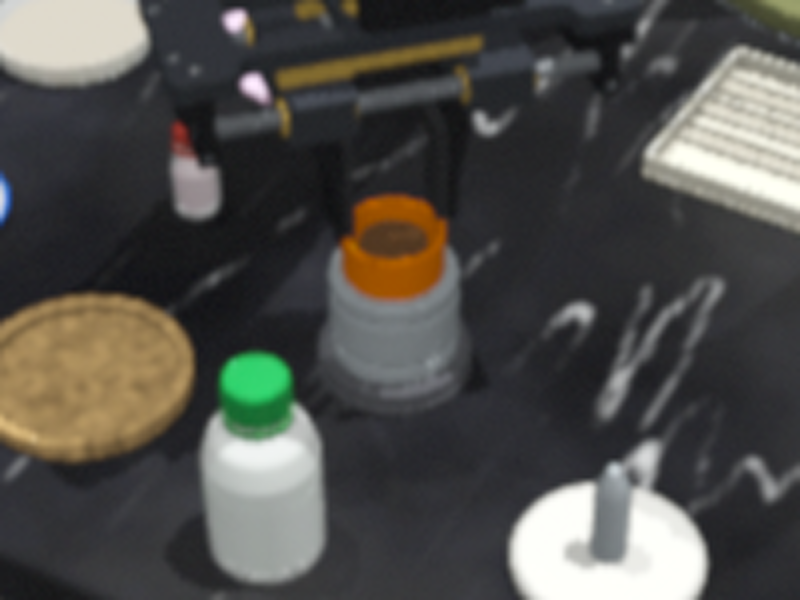

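The scene crop shows both fingers passing behind the ring at (345,200) and (445,200), so the jaws lie off the reported TCP. I'll measure where they really are from depth.

```bash
python3 - <<'E'
from h import *
o=env.get_obs(); t=o['tool_pos']; Rt=rot(o['tool_rot']); print(t)
for n in('scene','side'):
    p,d,K,T=cam(n); P=pts(d,K,T); L=(P-t)@Rt   # tool coords
    m=(d>0)&(abs(L[...,0])<.05)&(abs(L[...,1])<.07)&(L[...,2]>-.06)&(L[...,2]<.02)
    dark=p.max(2)<75
    for z0 in np.arange(-.06,.02,.01):
        k=m&dark&(L[...,2]>=z0)&(L[...,2]<z0+.01); Q=L[k]
        for s in(-1,1):
            q=Q[Q[:,1]*s>0]
            if len(q)>3: print(n,'z%.2f'%z0,'side',s,'x',np.percentile(q[:,0],[2,50,98]).round(4),'y',np.percentile(q[:,1],[2,50,98]).round(4),len(q))
    k=m&(p[...,0]>150)&(p[...,2]<60); Q=P[k]; print(n,'orange',Q.min(0).round(4),Q.max(0).round(4))
E
```

```text
[ 0.44780471 -0.08379992  0.08015805]
scene z-0.06 side -1 x [-0.0083  0.0087  0.0128] y [-0.0312 -0.0211 -0.0167] 74
scene z-0.06 side 1 x [0.0065 0.0112 0.0139] y [0.0186 0.0256 0.0326] 43
scene z-0.05 side -1 x [-0.0065  0.0098  0.0135] y [-0.0293 -0.0213 -0.017 ] 45
scene z-0.05 side 1 x [-0.0067  0.0111  0.0134] y [0.0189 0.0259 0.0316] 37
scene z-0.04 side -1 x [-0.0067  0.0098  0.013 ] y [-0.0262 -0.0184 -0.0166] 46
scene z-0.04 side 1 x [-0.002   0.0105  0.0121] y [0.0191 0.0245 0.029 ] 28
scene z-0.03 side -1 x [-0.0058  0.0098  0.0138] y [-0.0248 -0.0193 -0.0166] 35
scene z-0.03 side 1 x [-0.0067  0.0097  0.0138] y [0.019  0.0251 0.0276] 35
scene z-0.02 side -1 x [-0.0049  0.0097  0.0136] y [-0.0247 -0.0193 -0.0168] 36
scene z-0.02 side 1 x [-0.0072  0.0092  0.0124] y [0.0209 0.0268 0.0278] 30
scene z-0.01 side -1 x [-0.0054  0.0086  0.0108] y [-0.0235 -0.0225 -0.0177] 4
scene orange [ 0.4263 -0.1018  0.0604] [ 0.4727 -0.0599  0.0825]
side z-0.06 side -1 x [-0.0141 -0.0034  0.0087] y [-0.0281 -0.0185 -0.0159] 43
side z-0.06 side 1 x [-0.0127 -0.0089  0.0078] y [0.0189 0.031
[... 297 characters left out ...]
.0184 0.0279 0.0302] 48
side z-0.03 side -1 x [-0.0125 -0.0054  0.0089] y [-0.0266 -0.0179 -0.0153] 46
side z-0.03 side 1 x [-0.0123 -0.0048  0.0097] y [0.0182 0.0258 0.0288] 47
side z-0.02 side -1 x [-0.013  -0.0063  0.0075] y [-0.027  -0.0181 -0.0149] 43
side z-0.02 side 1 x [-0.0129 -0.0068  0.0068] y [0.0188 0.0262 0.0291] 42
side z-0.01 side -1 x [-0.0116 -0.006   0.0071] y [-0.0247 -0.0184 -0.0158] 10
side z-0.01 side 1 x [-0.0108 -0.0059  0.0044] y [0.0197 0.0247 0.0269] 6
side z0.00 side -1 x [-0.0112 -0.0001  0.0139] y [-0.0145 -0.0057 -0.0003] 36
side z0.00 side 1 x [-0.0048  0.0041  0.015 ] y [0.0005 0.0036 0.0112] 18
side orange [ 0.4292 -0.1067  0.0803] [ 0.4388 -0.0969  0.0808]
```

View pics/s2.png

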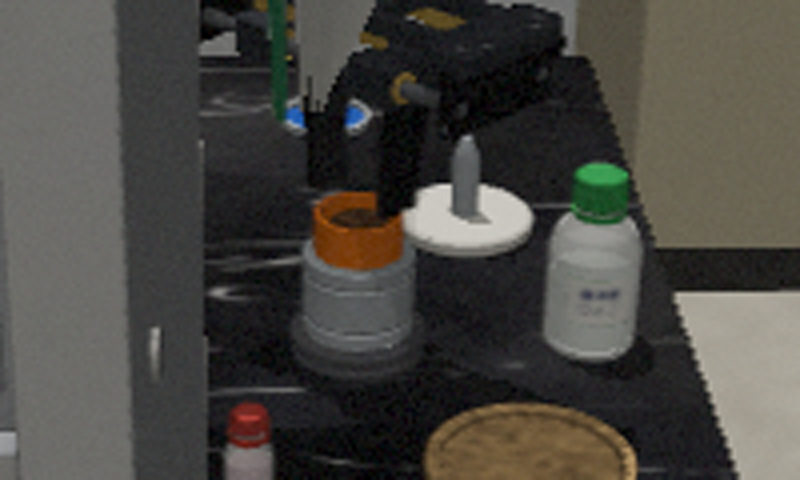

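The side view (and depth) shows the jaws centred on the ring but ending just above its top, roughly 20 mm higher than the nominal tips. I'll lift off and measure the fingertip height against a clear background.

jog_arm(motion=[[[0,0,-0.4,0,0,0,0.6],[0,0,-0.4,0,0,0,0.6],[0,0,-0.4,0,0,0,0.6]]])

```text
time_s: 5.15
tool_pos: [0.4486, -0.0838, 0.1209]
tool_rot: [179.9, -0.1, 45.0]
force: [0.1, 0.3, -0.4]
grip_width: 0.0351
grasp_force: 0.0
```

```bash
cat > tip.py <<'E'
from h import *
o=env.get_obs(); t=o['tool_pos']; Rt=rot(o['tool_rot']); print(o['time_s'],t.round(4),o['grip_width'])
for n in('scene','side'):
    p,d,K,T=cam(n); L=(pts(d,K,T)-t)@Rt
    m=(d>0)&(abs(L[...,0])<.02)&(abs(L[...,1])<.06)&(L[...,2]>-.05)&(L[...,2]<.03)&(p.max(2)<90)
    for s in(-1,1):
        q=L[m&(L[...,1]*s>.003)]; 
        print(n,s,len(q),'zmax',np.percentile(q[:,2],[90,97,99,100]).round(4),'inner y',np.percentile(abs(q[:,1]),[3,97]).round(4)); print(np.histogram(q[:,2],np.arange(-.05,.031,.005))[0])
E
python3 tip.py
```

```text
5.15 [ 0.4486 -0.0838  0.1209] 0.0350654920124647
scene -1 198 zmax [-0.0132 -0.0101 -0.009  -0.0081] inner y [0.0162 0.0271]
[30 23 23 25 24 26 18 23  6  0  0  0  0  0  0  0]
scene 1 155 zmax [-0.0133 -0.0104 -0.0092 -0.0083] inner y [0.0186 0.0296]
[17 22 18 17 14 20 23 20  4  0  0  0  0  0  0  0]
side -1 78 zmax [-0.0093 -0.0081 -0.0072 -0.0068] inner y [0.016  0.0264]
[ 0  0  0  3 12 13 15 24 11  0  0  0  0  0  0  0]
side 1 215 zmax [-0.0123 -0.0093 -0.0078 -0.0063] inner y [0.0173 0.0315]
[28 27 25 22 20 27 29 26 11  0  0  0  0  0  0  0]
```

jog_arm(motion=[[[0,0,0,0,0,0,0.2],[0,0,0,0,0,0,0.2],[0,0,0,0,0,0,0.2],[0,0,0,0,0,0,0.2]]])

```text
time_s: 5.65
tool_pos: [0.4476, -0.0838, 0.1199]
tool_rot: [-180.0, 0.0, 45.0]
force: [0.4, -0.9, -0.4]
grip_width: 0.059
grasp_force: 0.0
```

```bash
python3 tip.py
```

```text
5.65 [ 0.4476 -0.0838  0.1199] 0.0590220874531368
scene -1 189 zmax [-0.0125 -0.01   -0.0078 -0.0066] inner y [0.0284 0.039 ]
[25 23 26 23 23 19 23 20  7  0  0  0  0  0  0  0]
scene 1 158 zmax [-0.0127 -0.0099 -0.0089 -0.0085] inner y [0.0306 0.0414]
[21 18 17 14 21 21 17 23  6  0  0  0  0  0  0  0]
side -1 67 zmax [-0.0105 -0.0098 -0.0082 -0.008 ] inner y [0.0304 0.0408]
[ 4  6  6  7  8 10  9 13  4  0  0  0  0  0  0  0]
side 1 202 zmax [-0.0124 -0.0095 -0.0086 -0.0076] inner y [0.0328 0.0456]
[26 27 23 26 21 24 24 22  9  0  0  0  0  0  0  0]
```

Fingertips sit at reported TCP z + 7 mm (not −14), independent of opening. I'll apply this constant, so the ring grasp needs TCP z about 0.060.

jog_arm(motion=[[[0.015,-0.02,0.2,0,0,0,0.2],[0.015,-0.02,0.4,0,0,0,0.2],[0.015,-0.02,0.6,0,0,0,0.2],[0.015,-0.02,0.6,0,0,0,0.2],[0.015,-0.02,0.6,0,0,0,0.2]]])

```text
time_s: 6.25
tool_pos: [0.4474, -0.0815, 0.0604]
tool_rot: [-180.0, 0.0, 45.0]
force: [0.3, 0.7, -0.5]
grip_width: 0.0694
grasp_force: 0.0
```

jog_arm(motion=[[[0,0,0,0,0,0,0.35],[0,0,0,0,0,0,0.42],[0,0,0,0,0,0,0.46],[0,0,0,0,0,0,0.5],[0,0,0,0,0,0,0.55]]])

```text
time_s: 6.75
tool_pos: [0.4478, -0.0813, 0.0605]
tool_rot: [180.0, -0.0, 45.0]
force: [-1.0, -0.4, 1.6]
grip_width: 0.0449
grasp_force: 10.0
```

jog_arm(motion=[[[0,0,0,0,0,0,0.6],[0,0,0,0,0,0,0.6],[0,0,0,0,0,0,0.6]]])

```text
time_s: 7.05
tool_pos: [0.4478, -0.0813, 0.0605]
tool_rot: [180.0, -0.0, 45.0]
force: [-0.1, 0.4, 4.0]
grip_width: 0.0443
grasp_force: 10.0
```

jog_arm(motion=[[[0,0,-0.05,0,0,0,0.6],[0,0,-0.12,0,0,0,0.6],[0,0,-0.2,0,0,0,0.6],[0,0,-0.3,0,0,0,0.6],[0,0,-0.3,0,0,0,0.6]]])

```text
time_s: 7.55
tool_pos: [0.4488, -0.0814, 0.0919]
tool_rot: [179.9, -0.2, 45.0]
force: [0.7, -0.7, -1.0]
grip_width: 0.0444
grasp_force: 10.0
```

```bash
python3 - <<'E'
from h import *
p,d,K,T=cam('side'); a=cv2.resize(p[190:310,250:410],None,fx=4,fy=4,interpolation=cv2.INTER_CUBIC)
p,d,K,T=cam('scene'); b=cv2.resize(p[170:290,260:420],None,fx=4,fy=4,interpolation=cv2.INTER_CUBIC)
save('sc3.png',cv2.resize(np.hstack([a,b]),(800,300)))
o=env.get_obs();print(o['grip_width'],o['grasp_force'],o['tool_pos'])
E
```

```text
0.04455384089153382 9.999930169433355 [ 0.44774756 -0.08127121  0.09058032]
```

View pics/sc3.png

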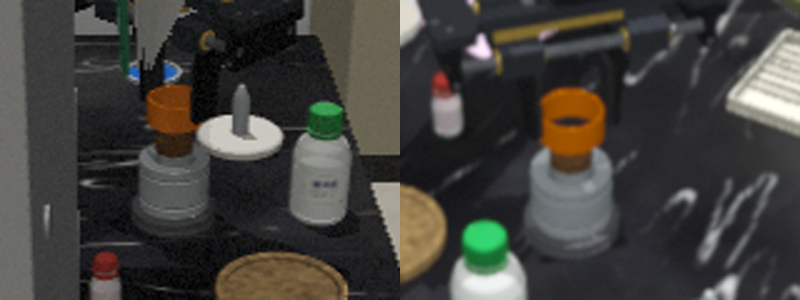

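Ring is held level; the pellet stayed on the plunger. Carrying the ring to the dish.

```bash
python3 sync.py; python3 plan.py '.448 -.082 .12 45;.463 -.337 .12 45;.463 -.337 .03 45'
```

```text
7.65 [ 0.4477 -0.0813  0.0906 45.0078] [ 1.7997e+02 -6.0000e-02  4.5010e+01] 0.04455384089153382 [-0.01  0.41 -0.84]
row [-0.003, 0.007, -0.294] turnz 0.0 rows>= 1 -> [0.448, -0.082, 0.12, 45.0078]
row [-0.888, 0.999, -0.0] turnz 0.0 rows>= 3 -> [0.4559, -0.2154, 0.12, 45.0078]
row [-0.81, 0.91, -0.0] turnz 0.0 rows>= 3 -> [0.463, -0.337, 0.12, 45.0078]
row [0.0, -0.0, 0.9] turnz 0.0 rows>= 2 -> [0.463, -0.337, 0.03, 45.0078]
```

jog_arm(motion=[[[0,0,-0.15,0,0,0,0.6],[0,0,-0.3,0,0,0,0.6],[0,0,-0.3,0,0,0,0.6]]])

```text
time_s: 7.95
tool_pos: [0.4487, -0.0814, 0.1214]
tool_rot: [179.9, -0.1, 45.0]
force: [-0.5, -0.3, -0.6]
grip_width: 0.0444
grasp_force: 10.0
```

jog_arm(motion=[[[-0.15,0.17,0,0,0,0,0.6],[-0.35,0.4,0,0,0,0,0.6],[-0.55,0.63,0,0,0,0,0.6],[-0.73,0.83,0,0,0,0,0.6],[-0.89,1.0,0,0,0,0,0.6]]])

```text
time_s: 8.45
tool_pos: [0.4546, -0.2164, 0.1192]
tool_rot: [-180.0, 0.0, 45.0]
force: [0.2, 0.7, -0.1]
grip_width: 0.0449
grasp_force: 10.0
```

jog_arm(motion=[[[-0.2,0.23,0,0,0,0,0.6],[-0.4,0.45,0,0,0,0,0.6],[-0.6,0.67,0,0,0,0,0.6],[-0.75,0.84,0,0,0,0,0.6],[-0.81,0.91,0,0,0,0,0.6]]])

```text
time_s: 8.95
tool_pos: [0.461, -0.339, 0.1191]
tool_rot: [-180.0, 0.1, 44.8]
force: [0.3, 0.6, -0.2]
grip_width: 0.0445
grasp_force: 10.0
```

jog_arm(motion=[[[0,0,0.2,0,0,0,0.6],[0,0,0.45,0,0,0,0.6],[0,0,0.7,0,0,0,0.6],[0,0,0.85,0,0,0,0.6],[0,0,0.9,0,0,0,0.6]]])

```text
time_s: 9.45
tool_pos: [0.4613, -0.3351, 0.0281]
tool_rot: [-179.8, 0.0, 45.0]
force: [-0.3, -0.2, -1.1]
grip_width: 0.0446
grasp_force: 10.0
```

```bash
python3 look.py w4;python3 sync.py; python3 plan.py '.463 -.337 .0065 45'; python3 - <<'E'
from h import *
s=np.load('w4.npz');P=pts(s['d'],s['K'],s['T']); p=s['p'].astype(int)
m=(p[...,2]>p[...,0]+50)&(P[...,1]<-.25)&(P[...,2]<.02); print(m.sum())
if m.sum()>10:
    Q=P[m][:,:2]; from scipy.optimize import least_squares
    print(least_squares(lambda q:np.hypot(*(Q-q[:2]).T)-.0385,[.463,-.337],loss='soft_l1',f_scale=.001).x)
save('w4.png',s['p'])
q,d,K,T=cam('scene'); b=cv2.resize(q[150:270,150:310],None,fx=4,fy=4,interpolation=cv2.INTER_CUBIC)
save('m4.png',cv2.resize(np.hstack([cv2.resize(s['p'],(640,480)),b]),(800,300)))
E
```

```text
9.45 [ 0.4613 -0.3351  0.0281] [-1.798e+02  5.000e-02  4.504e+01] [ -5.2  23.6  46.2 107.3 -20.   57.7   4.5]
9.5 [ 4.61500e-01 -3.35500e-01  2.85000e-02  4.50303e+01] [-1.7985e+02  5.0000e-02  4.5030e+01] 0.044817447197155275 [-0.61 -0.02 -0.4 ]
row [0.0, 0.021, 0.22] turnz 0.0002 rows>= 1 -> [0.463, -0.337, 0.0065, 44.9943]
1261
[ 0.46345214 -0.33699816]
```

View pics/m4.png

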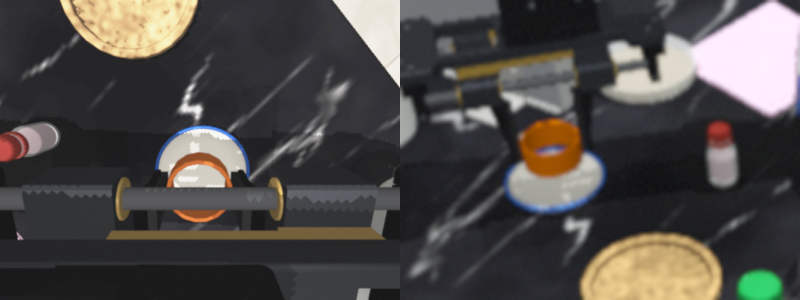

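Ring hangs level over the dish (wrist left half, (200,190)), and the dish centre is confirmed at (0.463,-0.337). Lowering.

jog_arm(motion=[[[0,0.02,0.1,0,0,0,0.6],[0,0.02,0.18,0,0,0,0.6],[0,0.02,0.22,0,0,0,0.6],[0,0.02,0.22,0,0,0,0.6]]])

```text
time_s: 9.95
tool_pos: [0.4633, -0.3377, 0.0075]
tool_rot: [-179.9, 0.0, 45.0]
force: [0.0, 0.2, 0.8]
grip_width: 0.0445
grasp_force: 10.0
```

jog_arm(motion=[[[0,0,0.01,0,0,0,0.6],[0,0,0.01,0,0,0,0.6]]])

```text
time_s: 10.15
tool_pos: [0.4639, -0.3381, 0.0073]
tool_rot: [180.0, -0.0, 45.0]
force: [-0.8, 0.8, -0.4]
grip_width: 0.0449
grasp_force: 10.0
```

jog_arm(motion=[[[0,0,0.01,0,0,0,0.6],[0,0,0.015,0,0,0,0.6]]])

```text
time_s: 10.35
tool_pos: [0.4639, -0.338, 0.0058]
tool_rot: [180.0, -0.0, 45.0]
force: [0.3, 0.2, -0.5]
grip_width: 0.0447
grasp_force: 10.0
```

jog_arm(motion=[[[0,0,0.005,0,0,0,0.6],[0,0,0.01,0,0,0,0.6]]])

```text
time_s: 10.55
tool_pos: [0.4639, -0.3381, 0.0054]
tool_rot: [-180.0, -0.0, 45.0]
force: [-2.8, 2.7, 10.1]
grip_width: 0.0447
grasp_force: 10.0
```

Contact at z=0.0054, as predicted. Releasing.

jog_arm(motion=[[[0,0,-0.005,0,0,0,0.48],[0,0,-0.005,0,0,0,0.44],[0,0,-0.005,0,0,0,0.38],[0,0,-0.005,0,0,0,0.3],[0,0,-0.005,0,0,0,0.3]]])

```text
time_s: 11.05
tool_pos: [0.4637, -0.338, 0.005]
tool_rot: [-180.0, 0.0, 45.0]
force: [-0.4, -0.0, -0.3]
grip_width: 0.0593
grasp_force: 0.0
```

jog_arm(motion=[[[0,0,-0.1,0,0,0,0.3],[0,0,-0.3,0,0,0,0.3],[0,0,-0.7,0,0,0,0.3],[0,0,-1,0,0,0,0.3],[0,0,-1,0,0,0,0.3]]])

```text
time_s: 11.55
tool_pos: [0.4663, -0.3404, 0.1102]
tool_rot: [179.5, -0.2, 45.0]
force: [-0.4, -0.4, -0.0]
grip_width: 0.0608
grasp_force: 0.0
```

```bash
python3 sync.py; python3 - <<'E'
from h import *
from scipy.optimize import least_squares
for n in('scene','wrist'):
    p,d,K,T=cam(n);P=pts(d,K,T);q=p.astype(int)
    m=(q[...,0]>q[...,2]+70)&(P[...,1]<-.29)&(P[...,2]>.012)&(P[...,2]<.05)
    H=cv2.convexHull(P[m][:,:2].astype(np.float32))[:,0]
    print(n,m.sum(),least_squares(lambda c:np.hypot(*(H-c).T)-.023,[.463,-.337],loss='soft_l1',f_scale=.001).x,P[m][:,2].max(),P[m][:,2].min())
E
python3 plan.py '.463 -.337 .12 45;.448 -.082 .12 45;.448 -.082 .1 45'
```

```text
11.55 [ 0.4663 -0.3404  0.1102 44.9766] [179.54  -0.18  44.98] 0.060790210110641 [-0.41 -0.38 -0.  ]
scene 268 [ 0.46486011 -0.33813049] 0.027632227784172736 0.012168992484725139
wrist 1232 [ 0.46404263 -0.33851288] 0.026829304401687515 0.012035514654696877
row [0.0, -0.047, -0.098] turnz -0.0001 rows>= 1 -> [0.463, -0.337, 0.12, 44.9946]
row [0.888, -0.999, 0.0] turnz -0.0 rows>= 3 -> [0.4551, -0.2036, 0.12, 44.9946]
row [0.809, -0.911, 0.0] turnz -0.0 rows>= 3 -> [0.4479, -0.082, 0.12, 44.9946]
row [0.0, 0.0, 0.2] turnz -0.0 rows>= 1 -> [0.4479, -0.082, 0.1, 44.9946]
```

jog_arm(motion=[[[0.2,-0.23,-0.1,0,0,0,0.3],[0.45,-0.5,-0.15,0,0,0,0.3],[0.7,-0.78,-0.15,0,0,0,0.3],[0.89,-1,-0.15,0,0,0,0.3]]])

```text
time_s: 12.05
tool_pos: [0.4549, -0.2016, 0.1189]
tool_rot: [-179.9, 0.0, 45.1]
force: [0.2, -0.4, -0.4]
grip_width: 0.0607
grasp_force: 0.0
```

jog_arm(motion=[[[0.25,-0.28,0,0,0,0,0.3],[0.5,-0.57,0,0,0,0,0.3],[0.7,-0.8,0,0,0,0,0.3],[0.81,-0.92,0,0,0,0,0.3],[0.81,-0.92,0,0,0,0,0.3]]])

```text
time_s: 12.55
tool_pos: [0.4471, -0.0793, 0.119]
tool_rot: [-179.9, 0.1, 45.3]
force: [0.1, -0.1, 0.0]
grip_width: 0.0607
grasp_force: 0.0
```

```bash
cat > pel.py <<'E'
from h import *
from scipy.optimize import least_squares
for n in('wrist','scene','side'):
    p,d,K,T=cam(n);P=pts(d,K,T);q=p.astype(int)
    near=(abs(P[...,0]-.448)<.03)&(abs(P[...,1]+.082)<.03)
    m=near&(P[...,2]>.0705)&(P[...,2]<.078)&(q[...,0]>q[...,2]+15); k=near&(P[...,2]>.05)&(P[...,2]<.062)
    for nm,mm,r in(('pellet',m,.0155),('sleeve',k,.029)):
        if mm.sum()<20: continue
        H=cv2.convexHull(P[mm][:,:2].astype(np.float32))[:,0]
        print(n,nm,mm.sum(),least_squares(lambda c:np.hypot(*(H-c).T)-r,[.448,-.082],loss='soft_l1',f_scale=.001).x.round(4),np.median(P[mm][:,2]).round(4))
E
python3 sync.py; python3 pel.py
```

```text
12.55 [ 0.4471 -0.0793  0.119  45.2936] [-1.7987e+02  6.0000e-02  4.5290e+01] 0.06071998090850974 [ 0.07 -0.15  0.03]
wrist pellet 1988 [ 0.4484 -0.082 ] 0.0738
wrist sleeve 4054 [ 0.4482 -0.0823] 0.0576
scene pellet 174 [ 0.449  -0.0822] 0.074
scene sleeve 435 [ 0.449  -0.0822] 0.0576
side pellet 99 [ 0.4463 -0.0848] 0.0733
side sleeve 266 [ 0.4473 -0.0847] 0.0568
```

jog_arm(motion=[[[0,0,0.2,0,0,0,0.3],[0,0,0.4,0,0,0,0.3],[0,0,0.52,0,0,0,0.3],[0,0,0.55,0,0,0,0.3],[0,0,0.55,0,0,0,0.3]]])

```text
time_s: 13.2
tool_pos: [0.4479, -0.0828, 0.0649]
tool_rot: [-180.0, 0.1, 44.9]
force: [0.0, -0.3, -0.0]
grip_width: 0.0609
grasp_force: 0.0
```

```bash
python3 sync.py; python3 plan.py '.4484 -.082 .0625 45'; python3 tip.py | grep -v '\['; python3 sync.py
```

```text
13.2 [ 0.4479 -0.0828  0.0649 44.9315] [-1.7999e+02  6.0000e-02  4.4930e+01] 0.06094570478988194 [ 0.04 -0.29 -0.02]
row [0.009, -0.002, 0.024] turnz -0.0004 rows>= 1 -> [0.4484, -0.082, 0.0625, 45.0035]
13.3 [ 0.4488 -0.0825  0.0658 44.973 ] [ 1.7995e+02 -4.0000e-02  4.4970e+01] 0.06084999568206138 [ 0.36 -1.41 -0.55]
```

jog_arm(motion=[[[0,0,0.03,0,0,0,0.35],[0,0,0.03,0,0,0,0.42],[0,0,0.03,0,0,0,0.48],[0,0,0.03,0,0,0,0.54],[0,0,0.03,0,0,0,0.58]]])

```text
time_s: 13.8
tool_pos: [0.4482, -0.082, 0.0623]
tool_rot: [180.0, -0.0, 45.0]
force: [0.2, 0.7, -0.2]
grip_width: 0.0403
grasp_force: 0.0
```

jog_arm(motion=[[[0,0,0,0,0,0,0.62],[0,0,0,0,0,0,0.66],[0,0,0,0,0,0,0.7],[0,0,0,0,0,0,0.7],[0,0,0,0,0,0,0.7]]])

```text
time_s: 14.3
tool_pos: [0.4482, -0.082, 0.0622]
tool_rot: [-180.0, -0.0, 45.0]
force: [-0.4, -0.0, 0.1]
grip_width: 0.0288
grasp_force: 10.0
```

jog_arm(motion=[[[0,0,-0.02,0,0,0,0.75],[0,0,-0.05,0,0,0,0.75],[0,0,-0.1,0,0,0,0.75],[0,0,-0.15,0,0,0,0.75],[0,0,-0.15,0,0,0,0.75]]])

```text
time_s: 14.8
tool_pos: [0.4489, -0.0821, 0.0781]
tool_rot: [179.9, -0.1, 45.0]
force: [0.5, 0.0, -0.7]
grip_width: 0.0285
grasp_force: 10.0
```

```bash
python3 sync.py; python3 - <<'E'
from h import *
p,d,K,T=cam('side'); a=cv2.resize(p[210:285,270:370],None,fx=6,fy=6,interpolation=cv2.INTER_CUBIC)
p,d,K,T=cam('scene'); b=cv2.resize(p[190:265,280:380],None,fx=6,fy=6,interpolation=cv2.INTER_CUBIC)
save('m5.png',cv2.resize(np.hstack([a,b]),(800,300)))
E
```

```text
14.8 [ 0.4489 -0.0821  0.0781 45.0038] [ 1.7994e+02 -9.0000e-02  4.5000e+01] 0.028506895381586374 [ 0.47  0.03 -0.67]
```

View pics/m5.png

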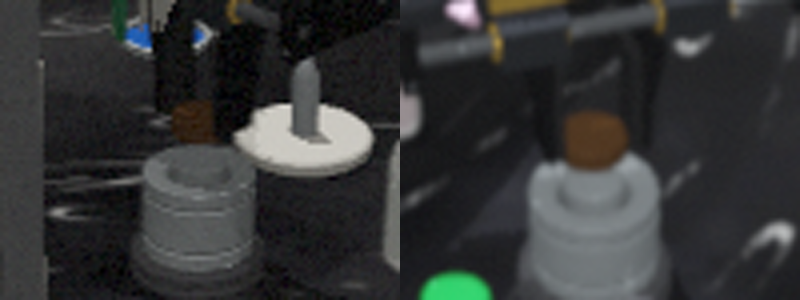

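Pellet held level by its upper half, plunger tip bare below. Planning the carry to the cup.

```bash
echo '[0.4482,-0.082,0.0775,45.0]'>cmd.json; python3 plan.py '.4482 -.082 .12 45;.4482 .06 .12 80;.438 .202 .12 115;.438 .202 .03 115'
```

```text
row [0.0, 0.0, -0.425] turnz -0.0 rows>= 1 -> [0.4482, -0.082, 0.12, 45.0]
row [0.999, -0.999, -0.0] turnz -0.1935 rows>= 5 -> [0.4482, 0.0593, 0.12, 79.83]
row [0.007, -0.001, -0.0] turnz -0.0009 rows>= 1 -> [0.4482, 0.06, 0.12, 79.992]
row [0.999, -0.251, -0.0] turnz -0.1407 rows>= 3 -> [0.4409, 0.1627, 0.12, 105.318]
row [0.386, 0.076, -0.0] turnz -0.0538 rows>= 2 -> [0.438, 0.202, 0.12, 115.002]
row [0.0, 0.0, 0.9] turnz 0.0 rows>= 2 -> [0.438, 0.202, 0.03, 115.002]
```

jog_arm(motion=[[[0,0,-0.1,0,0,0,0.75],[0,0,-0.22,0,0,0,0.75],[0,0,-0.34,0,0,0,0.75],[0,0,-0.42,0,0,0,0.75]]])

```text
time_s: 15.3
tool_pos: [0.449, -0.0821, 0.1209]
tool_rot: [179.9, -0.1, 45.0]
force: [0.3, 0.3, -0.1]
grip_width: 0.029
grasp_force: 10.0
```

jog_arm(motion=[[[0.18,-0.18,0,0,0,-0.035,0.75],[0.4,-0.4,0,0,0,-0.078,0.75],[0.63,-0.63,0,0,0,-0.122,0.75],[0.85,-0.85,0,0,0,-0.165,0.75],[1,-1,0,0,0,-0.194,0.75]]])

```text
time_s: 15.8
tool_pos: [0.4481, 0.0619, 0.1199]
tool_rot: [180.0, -0.1, 80.3]
force: [-0.8, -1.0, -0.8]
grip_width: 0.0292
grasp_force: 10.0
```

jog_arm(motion=[[[0.2,-0.05,0,0,0,-0.03,0.75],[0.45,-0.11,0,0,0,-0.064,0.75],[0.7,-0.18,0,0,0,-0.1,0.75],[0.9,-0.23,0,0,0,-0.128,0.75],[1,-0.25,0,0,0,-0.14,0.75]]])

```text
time_s: 16.3
tool_pos: [0.4408, 0.1644, 0.1198]
tool_rot: [180.0, -0.0, 105.4]
force: [0.8, 0.6, -0.3]
grip_width: 0.0293
grasp_force: 10.0
```

jog_arm(motion=[[[0.15,0.03,0,0,0,-0.02,0.75],[0.3,0.06,0,0,0,-0.045,0.75],[0.386,0.076,0,0,0,-0.054,0.75],[0.386,0.076,0,0,0,-0.054,0.75],[0.386,0.076,0,0,0,-0.054,0.75]]])

```text
time_s: 16.8
tool_pos: [0.4385, 0.2006, 0.1193]
tool_rot: [-180.0, 0.0, 114.7]
force: [-0.4, -0.7, -0.2]
grip_width: 0.029
grasp_force: 10.0
```

jog_arm(motion=[[[0,0,0.15,0,0,0,0.75],[0,0,0.35,0,0,0,0.75],[0,0,0.6,0,0,0,0.75],[0,0,0.8,0,0,0,0.75],[0,0,0.9,0,0,0,0.75]]])

```text
time_s: 17.3
tool_pos: [0.4375, 0.1997, 0.0276]
tool_rot: [-179.8, 0.0, 114.7]
force: [-0.0, 0.0, -0.7]
grip_width: 0.0293
grasp_force: 10.0
```

```bash
cat > m6.py <<'E'
from h import *
from scipy.optimize import least_squares
p,d,K,T=cam('scene');P=pts(d,K,T);q=p.astype(int)
w,dw,Kw,Tw=cam('wrist');Pw=pts(dw,Kw,Tw);qw=w.astype(int)
for n,P_,q_ in(('scene',P,q),('wrist',Pw,qw)):
    near=(abs(P_[...,0]-.438)<.04)&(abs(P_[...,1]-.202)<.04)
    m=near&(q_[...,0]>q_[...,2]+20)&(P_[...,2]<.08)&(P_[...,2]>.007); k=near&(P_[...,2]>.0045)&(P_[...,2]<.01)&(abs(q_[...,0]-q_[...,2])<60)
    if m.sum()>10: print(n,'pellet',m.sum(),P_[m].min(0).round(4),P_[m].max(0).round(4))
    if k.sum()>20:
        H=cv2.convexHull(P_[k][:,:2].astype(np.float32))[:,0]; print(n,'cup',least_squares(lambda c:np.hypot(*(H-c).T)-.0295,[.438,.202],loss='soft_l1',f_scale=.001).x.round(4))
b=cv2.resize(p[250:355,420:560],None,fx=5,fy=5,interpolation=cv2.INTER_CUBIC)
import sys
save(sys.argv[1],cv2.resize(np.hstack([w,cv2.resize(b,(640,480))]),(800,300)))
E
python3 sync.py; python3 m6.py m6.png; python3 sync.py
```

```text
17.3 [4.375000e-01 1.997000e-01 2.760000e-02 1.147025e+02] [-1.7985e+02  5.0000e-02  1.1470e+02] 0.029257605046267385 [-0.01  0.01 -0.73]
scene pellet 40 [0.4315 0.1834 0.0333] [0.4544 0.1909 0.0414]
scene cup [0.4389 0.2022]
wrist pellet 1944 [0.4238 0.1938 0.0295] [0.4519 0.2144 0.0427]
wrist cup [0.4385 0.2023]
17.4 [4.375000e-01 2.001000e-01 2.810000e-02 1.147418e+02] [-1.7985e+02  5.0000e-02  1.1474e+02] 0.029007173973600784 [ 0.41 -0.88  0.22]
```

View pics/m6.png

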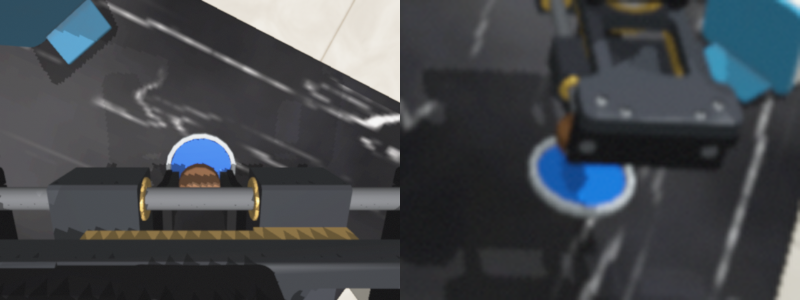

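The wrist view shows the pellet (200,178) over the blue floor, centred within about 2 mm. Lowering.

jog_arm(motion=[[[0.015,0.015,0.06,0,0,0,0.75],[0.015,0.015,0.12,0,0,0,0.75],[0.015,0.015,0.17,0,0,0,0.75],[0.015,0.015,0.21,0,0,0,0.75],[0.015,0.015,0.23,0,0,0,0.75]]])

```text
time_s: 17.9
tool_pos: [0.4389, 0.2034, 0.0058]
tool_rot: [-180.0, 0.0, 114.8]
force: [-0.4, -0.6, -0.1]
grip_width: 0.0289
grasp_force: 10.0
```

jog_arm(motion=[[[0,0,0.005,0,0,0,0.75],[0,0,0.01,0,0,0,0.75],[0,0,0.01,0,0,0,0.75]]])

```text
time_s: 18.2
tool_pos: [0.4391, 0.2035, 0.0053]
tool_rot: [180.0, -0.0, 114.8]
force: [0.8, 0.3, -0.9]
grip_width: 0.029
grasp_force: 10.0
```

jog_arm(motion=[[[0,0,0.01,0,0,0,0.75],[0,0,0.02,0,0,0,0.75],[0,0,0.02,0,0,0,0.75]]])

```text
time_s: 18.5
tool_pos: [0.439, 0.2034, 0.0031]
tool_rot: [-180.0, 0.0, 114.8]
force: [-0.2, -0.2, 0.0]
grip_width: 0.0291
grasp_force: 10.0
```

jog_arm(motion=[[[0,0,0.005,0,0,0,0.75],[0,0,0.01,0,0,0,0.75]]])

```text
time_s: 18.7
tool_pos: [0.439, 0.2035, 0.0022]
tool_rot: [180.0, -0.0, 114.8]
force: [0.3, -1.1, -1.6]
grip_width: 0.0288
grasp_force: 10.0
```

jog_arm(motion=[[[0,0,0.005,0,0,0,0.75],[0,0,0.005,0,0,0,0.75]]])

```text
time_s: 18.9
tool_pos: [0.439, 0.2034, 0.0016]
tool_rot: [-180.0, 0.0, 114.8]
force: [-0.3, 0.5, 0.4]
grip_width: 0.0292
grasp_force: 10.0
```

jog_arm(motion=[[[0,0,0.005,0,0,0,0.75],[0,0,0.005,0,0,0,0.75]]])

```text
time_s: 19.1
tool_pos: [0.4391, 0.2035, 0.0012]
tool_rot: [180.0, -0.0, 114.8]
force: [-0.2, 0.1, -1.0]
grip_width: 0.0288
grasp_force: 10.0
```

jog_arm(motion=[[[0,0,0.005,0,0,0,0.75],[0,0,0.005,0,0,0,0.75]]])

```text
time_s: 19.3
tool_pos: [0.4391, 0.2035, 0.0011]
tool_rot: [-180.0, -0.0, 114.8]
force: [-0.7, -0.6, 4.7]
grip_width: 0.0292
grasp_force: 10.0
```

Contact. Releasing with a small opening, then straight up.

jog_arm(motion=[[[0,0,0,0,0,0,0.64],[0,0,0,0,0,0,0.6],[0,0,0,0,0,0,0.56],[0,0,0,0,0,0,0.54],[0,0,0,0,0,0,0.54]]])

```text
time_s: 19.8
tool_pos: [0.439, 0.2034, 0.0005]
tool_rot: [-180.0, 0.0, 114.8]
force: [0.1, 0.4, -0.1]
grip_width: 0.0395
grasp_force: 0.0
```

jog_arm(motion=[[[0,0,-0.03,0,0,0,0.5],[0,0,-0.1,0,0,0,0.4],[0,0,-0.3,0,0,0,0.2],[0,0,-0.6,0,0,0,0],[0,0,-1,0,0,0,0]]])

```text
time_s: 20.3
tool_pos: [0.4379, 0.2026, 0.101]
tool_rot: [-179.8, 0.0, 114.8]
force: [0.9, 1.0, -0.5]
grip_width: 0.0675
grasp_force: 0.0
```

```bash
python3 sync.py; python3 m6.py m7.png; python3 - <<'E'
from h import *
from scipy.optimize import least_squares
p,d,K,T=cam('wrist');P=pts(d,K,T);q=p.astype(int)
m=(abs(P[...,0]-.438)<.03)&(abs(P[...,1]-.202)<.03)&(q[...,0]>q[...,2]+20)&(P[...,2]>.009)&(P[...,2]<.03)
Q=P[m];H=cv2.convexHull(Q[:,:2].astype(np.float32))[:,0]
print(len(Q),least_squares(lambda c:np.hypot(*(H-c).T)-.0155,[.438,.202],loss='soft_l1',f_scale=.001).x,np.percentile(Q[:,2],[5,50,95]), np.linalg.lstsq(np.c_[Q[:,:2],np.ones(len(Q))],Q[:,2],rcond=None)[0])
E
echo '[0.4391,0.2035,0.101,114.8]'>cmd.json; python3 plan.py '.439 .1 .14 80;.448 -.082 .12 45'
```

```text
20.3 [4.379000e-01 2.026000e-01 1.010000e-01 1.148274e+02] [-1.7984e+02  5.0000e-02  1.1483e+02] 0.06754330493300678 [ 0.93  0.95 -0.51]
scene pellet 206 [0.4304 0.1889 0.007 ] [0.4579 0.2161 0.0164]
scene cup [0.4391 0.2018]
wrist pellet 1317 [0.4265 0.1884 0.0079] [0.4554 0.2178 0.0156]
wrist cup [0.4383 0.2025]
1328 [0.44079179 0.20292474] [0.01161073 0.01280191 0.01391059] [ 0.00441175 -0.00817249  0.01249023]
row [-0.939, -0.435, -0.39] turnz 0.1933 rows>= 5 -> [0.439, 0.1, 0.14, 80.006]
row [-0.999, 0.227, 0.112] turnz 0.1093 rows>= 3 -> [0.444, -0.0023, 0.1288, 60.332]
row [-0.673, 0.429, 0.088] turnz 0.0852 rows>= 2 -> [0.448, -0.082, 0.12, 44.996]
```

Pellet is flat in the cup at (0.441,0.203), 3 mm off centre. Back to the stack for the sleeve.

jog_arm(motion=[[[-0.19,-0.09,-0.2,0,0,0.04,0],[-0.4,-0.18,-0.39,0,0,0.08,0],[-0.6,-0.28,-0.39,0,0,0.12,0],[-0.8,-0.37,-0.39,0,0,0.16,0],[-0.94,-0.435,-0.39,0,0,0.193,0]]])

```text
time_s: 20.95
tool_pos: [0.4385, 0.0981, 0.1391]
tool_rot: [-179.9, 0.0, 79.8]
force: [-0.5, 0.4, 0.2]
grip_width: 0.0869
grasp_force: 0.0
```

jog_arm(motion=[[[-0.3,0.07,0.03,0,0,0.03,0],[-0.6,0.14,0.07,0,0,0.065,0],[-0.85,0.19,0.1,0,0,0.095,0],[-1,0.227,0.11,0,0,0.109,0]]])

```text
time_s: 21.35
tool_pos: [0.4433, -0.0047, 0.1278]
tool_rot: [-179.9, 0.1, 60.2]
force: [-0.2, 0.6, -0.0]
grip_width: 0.0872
grasp_force: 0.0
```

jog_arm(motion=[[[-0.3,0.19,0.04,0,0,0.035,0],[-0.55,0.35,0.09,0,0,0.065,0],[-0.673,0.43,0.09,0,0,0.0855,0],[-0.673,0.43,0.09,0,0,0.0855,0],[-0.673,0.43,0.09,0,0,0.0855,0]]])

```text
time_s: 21.85
tool_pos: [0.4486, -0.0809, 0.1196]
tool_rot: [-180.0, -0.0, 45.2]
force: [0.5, 0.5, 0.1]
grip_width: 0.0869
grasp_force: 0.0
```

```bash
python3 pel.py|grep sleeve; python3 sync.py;python3 plan.py '.4482 -.0823 .08 45;.4482 -.0823 .024 45'
```

```text
wrist sleeve 4676 [ 0.4482 -0.0822] 0.0575
scene sleeve 502 [ 0.4492 -0.0824] 0.0578
side sleeve 284 [ 0.4473 -0.0848] 0.0571
22.0 [ 0.4487 -0.0806  0.1197 45.3024] [-1.7998e+02 -2.0000e-02  4.5300e+01] 0.08705002720760971 [-0.1  -0.73  0.16]
row [-0.016, 0.009, 0.397] turnz 0.0017 rows>= 1 -> [0.4482, -0.0823, 0.08, 44.9964]
row [0.0, -0.0, 0.56] turnz -0.0 rows>= 2 -> [0.4482, -0.0823, 0.024, 44.9964]
```

jog_arm(motion=[[[-0.01,0.01,0.2,0,0,0,0],[-0.015,0.01,0.4,0,0,0,0],[-0.015,0.01,0.6,0,0,0,0],[-0.015,0.01,0.8,0,0,0,0],[-0.015,0.01,0.96,0,0,0,0]]], grip_force=40)

```text
time_s: 22.5
tool_pos: [0.4479, -0.0826, 0.0226]
tool_rot: [-180.0, 0.0, 45.3]
force: [-0.3, 0.3, 0.6]
grip_width: 0.0869
grasp_force: 0.0
```

jog_arm(motion=[[[0,0,0,0,0,0,0.15],[0,0,0,0,0,0,0.25],[0,0,0,0,0,0,0.3],[0,0,0,0,0,0,0.34],[0,0,0,0,0,0,0.37]]])

```text
time_s: 23.0
tool_pos: [0.4482, -0.0834, 0.0243]
tool_rot: [-180.0, -0.1, 45.1]
force: [-2.9, 3.5, 3.1]
grip_width: 0.0582
grasp_force: 1.9
```

jog_arm(motion=[[[0,0,0,0,0,0,0.4],[0,0,0,0,0,0,0.5],[0,0,0,0,0,0,0.5],[0,0,0,0,0,0,0.5]]])

```text
time_s: 23.4
tool_pos: [0.4477, -0.0829, 0.0241]
tool_rot: [-179.9, -0.0, 45.1]
force: [-2.7, 3.7, 6.7]
grip_width: 0.0551
grasp_force: 40.0
```

jog_arm(motion=[[[0,0,-0.05,0,0,0,0.5],[0,0,-0.15,0,0,0,0.5],[0,0,-0.25,0,0,0,0.5],[0,0,-0.35,0,0,0,0.5],[0,0,-0.45,0,0,0,0.5]]])

```text
time_s: 23.9
tool_pos: [0.4479, -0.0842, 0.0696]
tool_rot: [-180.0, -0.0, 45.1]
force: [-1.2, 0.3, -4.9]
grip_width: 0.055
grasp_force: 40.0
```

jog_arm(motion=[[[0,0,-0.1,0,0,0,0.5],[0,0,-0.2,0,0,0,0.5],[0,0,-0.25,0,0,0,0.5],[0,0,-0.25,0,0,0,0.5],[0,0,-0.25,0,0,0,0.5]]])

```text
time_s: 24.4
tool_pos: [0.4481, -0.0841, 0.0936]
tool_rot: [180.0, -0.0, 45.1]
force: [-0.4, 0.2, -3.8]
grip_width: 0.0553
grasp_force: 40.0
```

```bash
python3 sync.py; python3 - <<'E'
from h import *
p,d,K,T=cam('side'); a=cv2.resize(p[200:290,260:380],None,fx=5,fy=5,interpolation=cv2.INTER_CUBIC)
p,d,K,T=cam('scene'); b=cv2.resize(p[180:270,270:390],None,fx=5,fy=5,interpolation=cv2.INTER_CUBIC)
save('m8.png',cv2.resize(np.hstack([a,b]),(800,300)))
E
python3 plan.py '.448 -.083 .1 45;.5149 .0541 .1 45; .5149 .0541 .09 45'
```

```text
24.4 [ 0.4481 -0.0841  0.0936 45.0887] [180.    -0.    45.09] 0.055298858994076557 [-0.4   0.15 -3.78]
row [0.008, -0.009, -0.064] turnz 0.0005 rows>= 1 -> [0.448, -0.0829, 0.1, 44.9987]
row [0.999, -0.344, 0.0] turnz -0.0 rows>= 3 -> [0.4943, 0.012, 0.1, 44.9987]
row [0.443, -0.152, 0.0] turnz -0.0 rows>= 1 -> [0.5149, 0.0541, 0.1, 44.9987]
row [0.0, -0.0, 0.1] turnz -0.0 rows>= 1 -> [0.5149, 0.0541, 0.09, 44.9987]
```

View pics/m8.png

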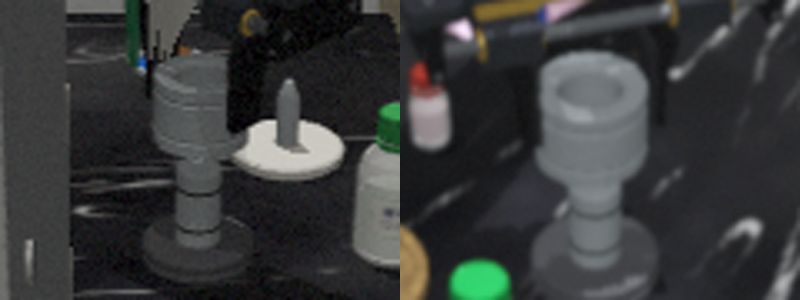

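Sleeve is clear of the shaft and upright; the plunger still stands. Moving to the post with a turn to yaw 90 to keep the body off the bottle.

```bash
python3 sync.py; python3 plan.py '.49 .003 .1 65;.5149 .0541 .1 90'
```

```text
24.5 [ 0.4477 -0.0841  0.0932 45.0916] [-1.7997e+02  4.0000e-02  4.5090e+01] 0.05527917571074941 [-0.07 -0.06 -2.71]
row [0.915, -0.315, -0.068] turnz -0.1106 rows>= 3 -> [0.49, 0.003, 0.1, 64.9996]
row [0.569, 0.009, 0.0] turnz -0.1389 rows>= 3 -> [0.5149, 0.0541, 0.1, 90.0016]
```

jog_arm(motion=[[[0.15,-0.05,-0.03,0,0,-0.02,0.5],[0.38,-0.13,-0.068,0,0,-0.046,0.5],[0.6,-0.21,-0.068,0,0,-0.073,0.5],[0.8,-0.275,-0.068,0,0,-0.097,0.5],[0.915,-0.315,-0.068,0,0,-0.111,0.5]]])

```text
time_s: 25.0
tool_pos: [0.4907, 0.0047, 0.0999]
tool_rot: [-180.0, 0.0, 65.3]
force: [0.4, -0.2, -3.3]
grip_width: 0.0552
grasp_force: 40.0
```

jog_arm(motion=[[[0.14,0,0,0,0,-0.035,0.5],[0.3,0,0,0,0,-0.073,0.5],[0.45,0.01,0,0,0,-0.11,0.5],[0.57,0.01,0,0,0,-0.139,0.5],[0.57,0.01,0,0,0,-0.139,0.5]]])

```text
time_s: 25.5
tool_pos: [0.5155, 0.0556, 0.1]
tool_rot: [-180.0, 0.0, 90.2]
force: [0.1, 0.4, -3.8]
grip_width: 0.0548
grasp_force: 40.0
```

jog_arm(motion=[[[0,0,0,0,0,0,0.5],[0,0,0,0,0,0,0.5],[0,0,0,0,0,0,0.5]]])

```text
time_s: 25.8
tool_pos: [0.515, 0.0533, 0.1004]
tool_rot: [-180.0, 0.0, 90.0]
force: [-0.2, -0.6, -3.2]
grip_width: 0.0552
grasp_force: 40.0
```

```bash
python3 sync.py; python3 - <<'E'
from h import *
from scipy.optimize import least_squares
im=[]
for n in('wrist','scene','side'):
    p,d,K,T=cam(n);P=pts(d,K,T);q=p.astype(int)
    near=(abs(P[...,0]-.515)<.05)&(abs(P[...,1]-.054)<.05)
    for nm,lo,hi,r in(('sleevetop',.129,.14,.029),('foot',.006,.014,.04)):
        m=near&(P[...,2]>lo)&(P[...,2]<hi)&(q.min(2)>70)
        if m.sum()>30:
            H=cv2.convexHull(P[m][:,:2].astype(np.float32))[:,0]
            print(n,nm,m.sum(),least_squares(lambda c:np.hypot(*(H-c).T)-r,[.515,.054],loss='soft_l1',f_scale=.001).x.round(4),np.median(P[m][:,2]).round(4))
E
python3 plan.py '.5149 .0541 .1 90'
```

```text
25.8 [5.15000e-01 5.33000e-02 1.00400e-01 8.99633e+01] [-179.98    0.     89.96] 0.055167016197580944 [-0.16 -0.58 -3.19]
wrist sleevetop 7925 [0.5164 0.0536] 0.1337
wrist foot 5060 [0.5152 0.0539] 0.0097
scene sleevetop 125 [0.5153 0.0527] 0.1341
scene foot 1241 [0.516 0.054] 0.0102
side sleevetop 186 [0.5148 0.0505] 0.1334
side foot 400 [0.5131 0.0511] 0.0093
row [0.008, -0.001, 0.004] turnz -0.0002 rows>= 1 -> [0.5149, 0.0541, 0.1, 89.9993]
```

Sleeve is aligned with the post to within about 1.3 mm. Lowering.

jog_arm(motion=[[[0.01,0,0.1,0,0,0,0.5],[0.01,0,0.22,0,0,0,0.5],[0.01,0,0.34,0,0,0,0.5],[0.01,0,0.46,0,0,0,0.5],[0.01,0,0.56,0,0,0,0.5]]])

```text
time_s: 26.45
tool_pos: [0.5146, 0.0551, 0.0428]
tool_rot: [-179.9, 0.0, 90.1]
force: [0.8, -0.8, -3.2]
grip_width: 0.0549
grasp_force: 40.0
```

jog_arm(motion=[[[0,0,0.08,0,0,0,0.5],[0,0,0.15,0,0,0,0.5],[0,0,0.19,0,0,0,0.5],[0,0,0.2,0,0,0,0.5],[0,0,0.2,0,0,0,0.5]]])

```text
time_s: 26.95
tool_pos: [0.5155, 0.0553, 0.0246]
tool_rot: [180.0, -0.0, 90.1]
force: [0.2, -0.3, -3.5]
grip_width: 0.0551
grasp_force: 40.0
```

jog_arm(motion=[[[0,0,0.01,0,0,0,0.5],[0,0,0.01,0,0,0,0.5]]])

```text
time_s: 27.15
tool_pos: [0.5156, 0.0554, 0.0237]
tool_rot: [180.0, -0.0, 90.1]
force: [0.5, 0.1, -3.4]
grip_width: 0.0552
grasp_force: 40.0
```

jog_arm(motion=[[[0,0,0.01,0,0,0,0.5],[0,0,0.02,0,0,0,0.5],[0,0,0.02,0,0,0,0.5]]])

```text
time_s: 27.45
tool_pos: [0.5152, 0.0552, 0.0214]
tool_rot: [-180.0, -0.0, 90.1]
force: [0.2, -0.4, -3.5]
grip_width: 0.0549
grasp_force: 40.0
```

jog_arm(motion=[[[0,0,0.005,0,0,0,0.5],[0,0,0.01,0,0,0,0.5]]])

```text
time_s: 27.65
tool_pos: [0.5154, 0.0552, 0.0205]
tool_rot: [180.0, -0.0, 90.1]
force: [-0.8, 0.3, -3.3]
grip_width: 0.0553
grasp_force: 40.0
```

jog_arm(motion=[[[0,0,0.005,0,0,0,0.5],[0,0,0.005,0,0,0,0.5]]])

```text
time_s: 27.85
tool_pos: [0.5154, 0.0552, 0.0202]
tool_rot: [180.0, -0.0, 90.1]
force: [-1.4, -0.4, 0.5]
grip_width: 0.055
grasp_force: 40.0
```

Contact (the weight is off). Releasing, lifting and heading back to the plunger.

jog_arm(motion=[[[0,0,0.003,0,0,0,0.33],[0,0,0.003,0,0,0,0.3],[0,0,0.003,0,0,0,0.2],[0,0,0.003,0,0,0,0.1],[0,0,0.003,0,0,0,0.1]]])

```text
time_s: 28.35
tool_pos: [0.5155, 0.0553, 0.0198]
tool_rot: [180.0, -0.0, 90.1]
force: [0.3, 0.0, -1.0]
grip_width: 0.0751
grasp_force: 0.0
```

jog_arm(motion=[[[0,0,-0.1,0,0,0,0.1],[0,0,-0.3,0,0,0,0.1],[0,0,-0.6,0,0,0,0.1],[0,0,-0.9,0,0,0,0.1],[0,0,-1,0,0,0,0.1]]])

```text
time_s: 28.85
tool_pos: [0.5176, 0.0554, 0.1234]
tool_rot: [179.7, -0.1, 90.1]
force: [-0.6, 0.6, -0.4]
grip_width: 0.0786
grasp_force: 0.0
```

jog_arm(motion=[[[0,0,0,0,0,0,0.1],[0,0,0,0,0,0,0.1],[0,0,0,0,0,0,0.1]]])

```text
time_s: 29.15
tool_pos: [0.5142, 0.0551, 0.1182]
tool_rot: [-179.9, 0.0, 90.1]
force: [0.2, 0.1, -0.2]
grip_width: 0.0784
grasp_force: 0.0
```

```bash
python3 sync.py; python3 - <<'E'
from h import *
from scipy.optimize import least_squares
for n in('wrist','scene'):
    p,d,K,T=cam(n);P=pts(d,K,T);q=p.astype(int)
    for nm,c0,lo,hi,r in(('sleevetop',(.515,.054),.05,.0565,.029),('foot',(.515,.054),.006,.0135,.04),('plfoot',(.448,-.082),.010,.018,.035),('pltop',(.448,-.082),.058,.07,.014)):
        m=(abs(P[...,0]-c0[0])<.05)&(abs(P[...,1]-c0[1])<.05)&(P[...,2]>lo)&(P[...,2]<hi)
        if m.sum()>30:
            H=cv2.convexHull(P[m][:,:2].astype(np.float32))[:,0]
            print(n,nm,m.sum(),least_squares(lambda c:np.hypot(*(H-c).T)-r,c0,loss='soft_l1',f_scale=.001).x.round(4),np.median(P[m][:,2]).round(4))
E
python3 plan.py '.448 -.082 .12 60'
```

```text
29.15 [5.14200e-01 5.51000e-02 1.18200e-01 9.00977e+01] [-1.7986e+02  5.0000e-02  9.0100e+01] 0.07837246266526458 [ 0.24  0.06 -0.22]
wrist sleevetop 4465 [0.5166 0.0551] 0.0535
wrist foot 2769 [0.5152 0.0538] 0.0096
wrist plfoot 1344 [ 0.4484 -0.0828] 0.0137
scene sleevetop 601 [0.5172 0.0553] 0.0538
scene foot 533 [0.516  0.0539] 0.0101
scene plfoot 595 [ 0.4489 -0.0821] 0.0141
scene pltop 153 [ 0.4492 -0.0821] 0.0639
row [-0.999, -0.485, -0.013] turnz 0.1219 rows>= 3 -> [0.4659, -0.0449, 0.1195, 68.1557]
row [-0.411, -0.028, -0.005] turnz 0.0453 rows>= 1 -> [0.448, -0.082, 0.12, 60.0017]
```

Sleeve is seated (top at 0.0535, 2 mm off centre). Now the plunger.

jog_arm(motion=[[[-0.3,-0.14,-0.01,0,0,0.035,0.2],[-0.55,-0.27,-0.01,0,0,0.07,0.3],[-0.8,-0.39,-0.01,0,0,0.1,0.3],[-1,-0.485,-0.01,0,0,0.122,0.3]]])

```text
time_s: 29.65
tool_pos: [0.4657, -0.0464, 0.1198]
tool_rot: [-179.9, 0.1, 67.9]
force: [0.2, -0.1, -0.0]
grip_width: 0.0621
grasp_force: 0.0
```

jog_arm(motion=[[[-0.3,-0.02,0,0,0,0.035,0.3],[-0.41,-0.03,0,0,0,0.045,0.3],[-0.41,-0.03,0,0,0,0.045,0.3],[-0.41,-0.03,0,0,0,0.045,0.3],[-0.41,-0.03,0,0,0,0.045,0.3]]])

```text
time_s: 30.15
tool_pos: [0.4495, -0.0804, 0.1206]
tool_rot: [180.0, 0.0, 60.2]
force: [0.2, 0.1, -0.0]
grip_width: 0.0605
grasp_force: 0.0
```

```bash
python3 sync.py; python3 plan.py '.4484 -.0825 .03 60'
```

```text
30.15 [ 0.4495 -0.0804  0.1206 60.2102] [180.     0.    60.21] 0.06053964294269165 [ 0.23  0.13 -0.03]
row [-0.024, 0.001, 0.906] turnz 0.0012 rows>= 2 -> [0.4484, -0.0825, 0.03, 59.9942]
```

jog_arm(motion=[[[-0.015,0,0.2,0,0,0,0.3],[-0.015,0,0.4,0,0,0,0.3],[-0.015,0,0.6,0,0,0,0.3],[-0.015,0,0.8,0,0,0,0.3],[-0.015,0,0.9,0,0,0,0.3]]])

```text
time_s: 30.65
tool_pos: [0.4475, -0.082, 0.029]
tool_rot: [-179.9, 0.1, 60.2]
force: [0.5, -0.4, -0.5]
grip_width: 0.0608
grasp_force: 0.0
```

jog_arm(motion=[[[0,0,0,0,0,0,0.45],[0,0,0,0,0,0,0.55],[0,0,0,0,0,0,0.62],[0,0,0,0,0,0,0.66],[0,0,0,0,0,0,0.7]]])

```text
time_s: 31.15
tool_pos: [0.4486, -0.0829, 0.0313]
tool_rot: [180.0, -0.1, 60.0]
force: [-3.1, 1.5, 1.7]
grip_width: 0.0304
grasp_force: 2.1
```

jog_arm(motion=[[[0,0,0,0,0,0,0.75],[0,0,0,0,0,0,0.85],[0,0,0,0,0,0,0.85],[0,0,0,0,0,0,0.85]]])

```text
time_s: 31.55
tool_pos: [0.4474, -0.0822, 0.031]
tool_rot: [-179.9, -0.0, 60.0]
force: [-3.4, 2.6, 6.2]
grip_width: 0.0269
grasp_force: 40.0
```

jog_arm(motion=[[[0,0,-0.04,0,0,0,0.85],[0,0,-0.1,0,0,0,0.85],[0,0,-0.2,0,0,0,0.85],[0,0,-0.3,0,0,0,0.85],[0,0,-0.35,0,0,0,0.85]]])

```text
time_s: 32.05
tool_pos: [0.4491, -0.0832, 0.0671]
tool_rot: [179.9, -0.1, 60.0]
force: [0.2, -0.1, -4.3]
grip_width: 0.027
grasp_force: 40.0
```

```bash
python3 sync.py; python3 - <<'E'
from h import *
p,d,K,T=cam('side'); a=cv2.resize(p[200:320,270:430],None,fx=4,fy=4,interpolation=cv2.INTER_CUBIC)
p,d,K,T=cam('scene'); b=cv2.resize(p[190:310,240:400],None,fx=4,fy=4,interpolation=cv2.INTER_CUBIC)
save('m9.png',cv2.resize(np.hstack([a,b]),(800,300)))
E
python3 plan.py '.5248 -.2012 .08 50'
```

```text
32.05 [ 0.4491 -0.0832  0.0671 60.029 ] [ 1.799e+02 -8.000e-02  6.003e+01] 0.027033924997206644 [ 0.17 -0.1  -4.28]
row [-0.517, 0.999, -0.104] turnz 0.0447 rows>= 3 -> [0.5098, -0.1778, 0.0775, 51.983]
row [-0.092, 0.262, -0.025] turnz 0.011 rows>= 1 -> [0.5248, -0.2012, 0.08, 50.003]
```

View pics/m9.png

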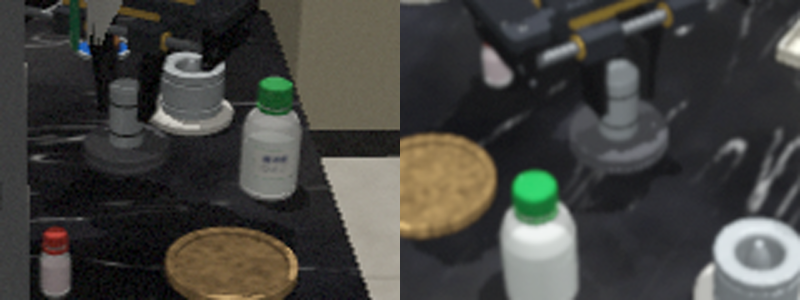

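Plunger is lifted upright; all else is undisturbed. Carrying it to the cork rest.

jog_arm(motion=[[[-0.07,0.13,-0.05,0,0,0,0.85],[-0.15,0.29,-0.1,0,0,0,0.85],[-0.22,0.43,-0.1,0,0,0,0.85],[-0.29,0.57,-0.1,0,0,0,0.85],[-0.35,0.69,-0.1,0,0,0,0.85]]])

```text
time_s: 32.65
tool_pos: [0.4907, -0.1484, 0.0754]
tool_rot: [-180.0, 0.0, 60.0]
force: [-0.1, 0.3, -4.0]
grip_width: 0.027
grasp_force: 40.0
```

jog_arm(motion=[[[-0.08,0.16,0,0,0,0,0.85],[-0.16,0.32,0,0,0,0,0.85],[-0.23,0.45,0,0,0,0,0.85],[-0.29,0.55,0,0,0,0,0.85],[-0.29,0.57,0,0,0,0,0.85]]])

```text
time_s: 33.15
tool_pos: [0.5254, -0.203, 0.0754]
tool_rot: [180.0, 0.1, 59.9]
force: [0.1, -0.7, -4.9]
grip_width: 0.0268
grasp_force: 40.0
```

jog_arm(motion=[[[0,0,0,0,0,0,0.85],[0,0,0,0,0,0,0.85],[0,0,0,0,0,0,0.85]]])

```text
time_s: 33.45
tool_pos: [0.5252, -0.2005, 0.0755]
tool_rot: [-180.0, -0.0, 60.1]
force: [-0.1, 0.0, -5.0]
grip_width: 0.0264
grasp_force: 40.0
```

```bash
python3 sync.py; python3 plan.py '.5248 -.2012 .05 60'; python3 - <<'E'
from h import *
from scipy.optimize import least_squares
for n in('wrist','scene'):
    p,d,K,T=cam(n);P=pts(d,K,T);q=p.astype(int)
    cork=q[...,0]-q[...,2]>25
    for nm,mm,lo,hi,r in(('cork',cork,.006,.014,.05),('plfoot',~cork,.045,.070,.035)):
        c0=(.525,-.2015);m=mm&(abs(P[...,0]-c0[0])<.06)&(abs(P[...,1]-c0[1])<.06)&(P[...,2]>lo)&(P[...,2]<hi)
        if m.sum()>30:
            H=cv2.convexHull(P[m][:,:2].astype(np.float32))[:,0]
            print(n,nm,m.sum(),least_squares(lambda c:np.hypot(*(H-c).T)-r,c0,loss='soft_l1',f_scale=.001).x.round(4),np.median(P[m][:,2]).round(4))
E
```

```text
33.45 [ 0.5252 -0.2005  0.0755 60.0865] [-1.7996e+02 -4.0000e-02  6.0090e+01] 0.02639639675417081 [-0.07  0.03 -5.03]
row [-0.008, 0.0, 0.255] turnz 0.0005 rows>= 1 -> [0.5248, -0.2012, 0.05, 59.9965]
wrist cork 3035 [ 0.5249 -0.2015] 0.0096
wrist plfoot 6717 [ 0.5258 -0.2007] 0.0582
scene cork 489 [ 0.5263 -0.2008] 0.0095
scene plfoot 797 [ 0.527  -0.2005] 0.0585
```

Aligned to about 1 mm. Lowering 40 mm.

jog_arm(motion=[[[0,0,0.08,0,0,0,0.85],[0,0,0.17,0,0,0,0.85],[0,0,0.26,0,0,0,0.85],[0,0,0.33,0,0,0,0.85],[0,0,0.36,0,0,0,0.85]]])

```text
time_s: 34.05
tool_pos: [0.5246, -0.2012, 0.0383]
tool_rot: [-179.9, 0.0, 60.0]
force: [-0.0, 0.4, -4.7]
grip_width: 0.0271
grasp_force: 40.0
```

jog_arm(motion=[[[0,0,0.01,0,0,0,0.85],[0,0,0.02,0,0,0,0.85],[0,0,0.02,0,0,0,0.85]]])

```text
time_s: 34.35
tool_pos: [0.5256, -0.2016, 0.0378]
tool_rot: [180.0, -0.0, 60.0]
force: [-0.2, -0.1, -4.4]
grip_width: 0.0269
grasp_force: 40.0
```

jog_arm(motion=[[[0,0,0.01,0,0,0,0.85],[0,0,0.01,0,0,0,0.85]]])

```text
time_s: 34.55
tool_pos: [0.5255, -0.2014, 0.0368]
tool_rot: [180.0, -0.0, 60.0]
force: [-0.4, 0.9, -4.6]
grip_width: 0.0268
grasp_force: 40.0
```

jog_arm(motion=[[[0,0,0.01,0,0,0,0.85],[0,0,0.01,0,0,0,0.85]]])

```text
time_s: 34.75
tool_pos: [0.5254, -0.2014, 0.0356]
tool_rot: [-180.0, -0.0, 60.0]
force: [0.7, 0.3, -4.7]
grip_width: 0.027
grasp_force: 40.0
```

jog_arm(motion=[[[0,0,0.006,0,0,0,0.85],[0,0,0.006,0,0,0,0.85]]])

```text
time_s: 34.95
tool_pos: [0.5255, -0.2015, 0.0352]
tool_rot: [180.0, -0.0, 60.0]
force: [0.3, 0.2, -3.5]
grip_width: 0.027
grasp_force: 40.0
```

jog_arm(motion=[[[0,0,0.005,0,0,0,0.85],[0,0,0.005,0,0,0,0.85]]])

```text
time_s: 35.15
tool_pos: [0.5256, -0.2015, 0.0351]
tool_rot: [180.0, -0.0, 60.0]
force: [-2.1, 0.9, 0.7]
grip_width: 0.027
grasp_force: 40.0
```

Down. Releasing and lifting clear.

jog_arm(motion=[[[0,0,0.003,0,0,0,0.66],[0,0,0.003,0,0,0,0.6],[0,0,0.003,0,0,0,0.45],[0,0,0.003,0,0,0,0.3],[0,0,0.003,0,0,0,0.3]]])

```text
time_s: 35.65
tool_pos: [0.5256, -0.2014, 0.0343]
tool_rot: [180.0, -0.0, 60.0]
force: [-0.2, -0.0, -0.0]
grip_width: 0.0508
grasp_force: 0.0
```

jog_arm(motion=[[[0,0,-0.1,0,0,0,0.3],[0,0,-0.3,0,0,0,0.3],[0,0,-0.6,0,0,0,0.3],[0,0,-0.9,0,0,0,0.3],[0,0,-1,0,0,0,0.3]]])

```text
time_s: 36.15
tool_pos: [0.5273, -0.2025, 0.138]
tool_rot: [179.7, -0.1, 60.0]
force: [0.2, -1.1, -0.1]
grip_width: 0.0611
grasp_force: 0.0
```

jog_arm(motion=[[[0,0,-0.4,0,0,0,0.3],[0,0,-0.8,0,0,0,0.3],[0,0,-0.8,0,0,0,0.3],[0,0,-0.8,0,0,0,0.3],[0,0,-0.8,0,0,0,0.3]]])

```text
time_s: 36.65
tool_pos: [0.5246, -0.201, 0.213]
tool_rot: [-179.9, 0.0, 60.0]
force: [-0.2, 0.4, 0.4]
grip_width: 0.0608
grasp_force: 0.0
```

```bash
python3 sync.py; python3 - <<'E'
from h import *
from scipy.optimize import least_squares
S={}
for n in('scene','wrist'):
    p,d,K,T=cam(n);S[n]=p;P=pts(d,K,T);q=p.astype(int); br=q[...,0]-q[...,2]
    for nm,mm,c0,lo,hi,r in(('ring',br>70,(.4635,-.337),.02,.032,.023),('pellet',br>20,(.438,.202),.0105,.017,.0155),('sleeve',br<60,(.515,.054),.049,.0565,.029),('plfoot',br<25,(.525,-.2015),.014,.022,.035),('pltop',br<25,(.525,-.2015),.062,.072,.014),('bottle',br<300,(.571,-.076),.09,.105,.012),('vial',br<300,(.393,-.223),.045,.06,.01)):
        m=mm&(abs(P[...,0]-c0[0])<.045)&(abs(P[...,1]-c0[1])<.045)&(P[...,2]>lo)&(P[...,2]<hi)
        if m.sum()>20:
            H=cv2.convexHull(P[m][:,:2].astype(np.float32))[:,0]
            print(n,nm,m.sum(),least_squares(lambda c:np.hypot(*(H-c).T)-r,c0,loss='soft_l1',f_scale=.001).x.round(4),np.median(P[m][:,2]).round(4))
save('fin.png',cv2.resize(S['scene'][160:340,170:530],(800,400),interpolation=cv2.INTER_CUBIC))
E
```

```text
36.65 [ 0.5246 -0.201   0.213  60.0407] [-1.7988e+02  2.0000e-02  6.0040e+01] 0.0608367335393698 [-0.19  0.42  0.36]
scene ring 131 [ 0.4644 -0.3383] 0.0238
scene pellet 184 [0.4441 0.2033] 0.0131
scene sleeve 637 [0.5169 0.0552] 0.0538
scene plfoot 594 [ 0.5275 -0.2009] 0.0184
scene pltop 163 [ 0.5272 -0.2013] 0.0679
scene bottle 216 [ 0.573  -0.0756] 0.0976
scene vial 55 [ 0.3973 -0.224 ] 0.0513
wrist ring 296 [ 0.4643 -0.338 ] 0.0243
wrist plfoot 2811 [ 0.5262 -0.2014] 0.0178
wrist pltop 841 [ 0.5261 -0.2017] 0.0676
wrist bottle 1378 [ 0.5711 -0.077 ] 0.0974
```

View pics/fin.png

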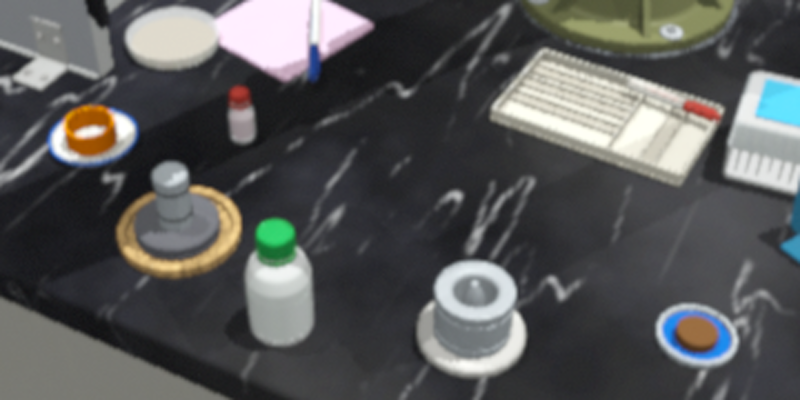

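The final view shows the ring in the dish (90,130), plunger in the cork (178,215), sleeve on the post (475,305), pellet in the cup (697,333), and the bottle and vial still in place. All measured offsets are within tolerance.

```bash
python3 -c "
from cell import env
print(env.sign_off())"
```

```text
the job is handed in; nothing more can be done
None
```

All four parts are in their places, measured within tolerance before hand-in. The bottle and vial are untouched, everything is released, and the job was handed in at about 37 s; the sign-off returned no verdict.

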